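Close the lamp-oil station for the night

ROBOT

A 6-joint arm with a two-finger parallel gripper is mounted at the origin on the work surface. World frame = base frame: x ahead of the robot, y to its left, z up, the work surface at z = 0. Lengths are in mm, angles in rad, forces in N, time in s.
With the tool pointing down it reaches from about 350 to 775 mm from the base axis. Payload 7.3 kg.
Tool frame: the origin (TCP) lies on the centre line of the jaws, within the pads' length; the fingertips stand 22 mm ahead of it and the grasp point (between the pads) lies 3 mm ahead of it; z points along the fingers, y is the direction in which the jaws open and shut (so a half turn about z gives the same grasp; the last joint's range is limited). The gripper opens to 92 mm and grips with 3 to 60 N. Pads are 19 mm wide; open, the fingers measure 130 mm over their backs; the gripper's body (75 mm by 190 mm) begins 47 mm behind the grasp point.
Start: joints at [-1.483, 0.342, 1.524, -0, 1.275, -0.146], TCP at [121.651, -510.729, 248.741] pointing down, gripper open.
Joint ranges: [-2.53, 2.53], [-0.77, 2.02], [0.04, 2.7], [-1, 4.14], [0.28, 2.66], [-3.11, 3.11]. Speed limits (rad/s): [2.57, 2.57, 3.14, 3.14, 3.14, 3.14].

INTERFACE

Orientations are given as [roll, pitch, yaw] about the fixed x, y, z axes, in that order (R = Rz(yaw) Ry(pitch) Rx(roll)).
In Python, from plant import get_obs, capture, close_job gives the robot as it stands.
- The arm moves only by the tool carry_out, never from a script. Its arguments are lists of equal length, an entry for each row: "xyz": the shift along the tool's x, y, z scaled (see below), a list of three; "dr": the turn, a rotation vector about the tool's x, y, z scaled (see below), a list of three. A call has 1 to 8 rows; each row shifts and turns the commanded pose from where the row before left it, along the tool's axes as they then stand; what a row does not reach is not made up. The controller multiplies each number of a shift by 0.06 m and each number of a turn by 8 degrees. A row lasts 1/8 s, in which the tool goes at most 62.5 mm and 10.7 degrees, less where a joint would pass 70% of its speed; a pose out of reach is approached as far as the arm can. A call with a number of a shift or a turn outside -1 to 1 is refused whole. A call with a gripper value outside its range is refused whole. "gripper" is the gripper's target within -1 to 1 (fully open at 1, half-way at 0, shut at -1), set as the call begins (left out, the last holds). The fingers move at their own pace and stop on an object; the grip force is fixed at half the most. Time passes only in rows, so rows that do not move let the fingers close. It gives the time, the measured TCP pose, the force and the opening at its end, in the units of the state.
- get_obs(): the state, without advancing time (a new reading comes with each control period).
- capture(name): name is "side" or "top"; returns a dict with "image" (480x640x3 uint8, blue, green, red), "fx", "fy", "cx", "cy" (pixels), "pose" (4x4, takes a point from camera to world coordinates). Camera axes: x right, y up, looking along -z (the intrinsics and any distortion apply to the point x, -y, -z); pixel columns grow to the right and rows downward; lengths in mm; the calibration is good to about 2 mm. A picture is of the moment at which its call begins. There is no depth.
- close_job(): hands the job in, once; it reports no verdict.
The state is a dict: "time": time; "joint_positions": joint angles; "dq": joint speeds; "tau": joint torques, N m; "tool_pos": TCP position; "tcp_rot": TCP orientation; "contact_force": force on the tool from outside, world axes, zero at the start; "moment": the same for the moment, N m; "grip_width": finger opening in mm.
Only numpy, scipy, OpenCV 4.12 (cv2) and the standard library are available. Lean on these libraries where they do the work, as an engineer would, in place of code of your own. Each camera call takes 0.05 s, during which the arm holds its last target.

TASK

Close up the lamp-oil station: start each of the three brass caps gently clockwise and screw it fully home, except the one whose thread is crossed: when you feel it bind early, stop, do not force it, and turn it back to its loose end. Then flag that cap by flipping on its own rocker, pressing its raised end with the stylus held in the gripper and not with the fingers; leave the other two rockers off, and put the stylus back in its well. Nest all the measuring cups that are there, upright, into one stack on the cork mat, without disturbing the pot, the lamp and the screwdriver.

Things in the scene. Friction and masses are not known exactly. Their poses are not given: they have to be found in the camera images.
- station: the lamp-oil station: a fixed grey steel box 200 mm deep (its x, away from the robot) by 300 mm wide (its y) by 60 mm high, origin at the centre of its underside, z up. On its top: three brass screw caps in a row (left = +y, mid, right = -y; 90 mm apart, 35 mm behind the centre) and, nearer the robot, a row of three small black rockers (24 mm apart, 50 mm in front of the centre) in the same order, one per cap. At its left end stands the stylus well.
- cap_left (a joint): turn of the left (+y) screw cap in rad, clockwise from above: 0 to 0.2 at the start (loose, sitting high; 0 is a stop), 2.2 = screwed fully home (hard stop). It sinks 2.5 mm per rad. A sound thread turns with a light steady drag of about 0.05 N m. On the one cap whose thread is crossed an extra springy resistance begins at about 0.45 rad and grows by 0.6 N m per rad; let go, that cap springs back most of the way. It is forced, and the thread ruined, above about 0.4 N m
- cap_left_grip (a point): centre of the grip bar of the left (+y) cap: an upright bar 38 mm long (this point's x axis), 12 mm thick (y), 24 mm high, on a round disc 42 mm wide whose top is 12 mm below this point; turns and sinks with the cap
- cap_mid (a joint): turn of the middle screw cap in rad, clockwise from above: 0 to 0.2 at the start (loose, sitting high; 0 is a stop), 2.2 = screwed fully home (hard stop). It sinks 2.5 mm per rad. A sound thread turns with a light steady drag of about 0.05 N m. On the one cap whose thread is crossed an extra springy resistance begins at about 0.45 rad and grows by 0.6 N m per rad; let go, that cap springs back most of the way. It is forced, and the thread ruined, above about 0.4 N m
- cap_mid_grip (a point): centre of the grip bar of the middle cap: an upright bar 38 mm long (this point's x axis), 12 mm thick (y), 24 mm high, on a round disc 42 mm wide whose top is 12 mm below this point; turns and sinks with the cap
- cap_right (a joint): turn of the right (-y) screw cap in rad, clockwise from above: 0 to 0.2 at the start (loose, sitting high; 0 is a stop), 2.2 = screwed fully home (hard stop). It sinks 2.5 mm per rad. A sound thread turns with a light steady drag of about 0.05 N m. On the one cap whose thread is crossed an extra springy resistance begins at about 0.45 rad and grows by 0.6 N m per rad; let go, that cap springs back most of the way. It is forced, and the thread ruined, above about 0.4 N m
- cap_right_grip (a point): centre of the grip bar of the right (-y) cap: an upright bar 38 mm long (this point's x axis), 12 mm thick (y), 24 mm high, on a round disc 42 mm wide whose top is 12 mm below this point; turns and sinks with the cap
- rocker_left (a joint): tilt of the left (+y) rocker in rad: 0 = off (its far end, away from the robot, stands up), 0.6 = on (far end pushed down); stays where it is left; takes about 2 N at the end
- rocker_left_end (a point): the spot to press on the left (+y) rocker: top face near its far end, 11.5 mm from the pivot; moves down about 6.5 mm from off to on. The black paddle is 30 mm long by 13 mm wide
- rocker_mid (a joint): tilt of the middle rocker in rad: 0 = off (its far end, away from the robot, stands up), 0.6 = on (far end pushed down); stays where it is left; takes about 2 N at the end
- rocker_mid_end (a point): the spot to press on the middle rocker: top face near its far end, 11.5 mm from the pivot; moves down about 6.5 mm from off to on. The black paddle is 30 mm long by 13 mm wide
- rocker_right (a joint): tilt of the right (-y) rocker in rad: 0 = off (its far end, away from the robot, stands up), 0.6 = on (far end pushed down); stays where it is left; takes about 2 N at the end
- rocker_right_end (a point): the spot to press on the right (-y) rocker: top face near its far end, 11.5 mm from the pivot; moves down about 6.5 mm from off to on. The black paddle is 30 mm long by 13 mm wide
- stylus_grip (a point): the stylus, standing upright in its well: this point is the centre of its round wooden grip, 16 mm thick and 55 mm long (z is its axis, up); below the grip a flange 26 mm wide and 5 mm thick, then a steel shank 8 mm thick and 75 mm long. The tip is 107.5 mm below this point
- well (a point): centre of the mouth of the stylus well, a square steel tube at the left end of the station, top 85 mm above the counter, opening 16 by 16 mm, deep enough for the shank; the flange rests on its rim, so that the grip's centre is then 32.5 mm above this point. Fixed to the station
- cup1_mid (a point): centre (half-way up, on the axis; z up) of a shallow tapered steel measuring cup 45 mm high, 65 mm wide at the rim, 45 mm at the foot, wall 3 mm, inner floor 20 mm above its underside, about 120 g, most of it in the solid foot. All cups are alike; nested, the foot of one rests flat on the inner floor of the other and it stands 20 mm higher. Two to four of the cups are there
- cup2_mid (a point): centre (half-way up, on the axis; z up) of a shallow tapered steel measuring cup 45 mm high, 65 mm wide at the rim, 45 mm at the foot, wall 3 mm, inner floor 20 mm above its underside, about 120 g, most of it in the solid foot. All cups are alike; nested, the foot of one rests flat on the inner floor of the other and it stands 20 mm higher. Two to four of the cups are there
- cup3_mid (a point): centre (half-way up, on the axis; z up) of a shallow tapered steel measuring cup 45 mm high, 65 mm wide at the rim, 45 mm at the foot, wall 3 mm, inner floor 20 mm above its underside, about 120 g, most of it in the solid foot. All cups are alike; nested, the foot of one rests flat on the inner floor of the other and it stands 20 mm higher. Two to four of the cups are there
- cup4_mid (a point): centre (half-way up, on the axis; z up) of a shallow tapered steel measuring cup 45 mm high, 65 mm wide at the rim, 45 mm at the foot, wall 3 mm, inner floor 20 mm above its underside, about 120 g, most of it in the solid foot. All cups are alike; nested, the foot of one rests flat on the inner floor of the other and it stands 20 mm higher. Two to four of the cups are there
- mat: round cork mat 150 mm across, 4 mm thick, fixed; origin at the centre of its underside on the counter
- copper_pot: round copper pot 120 mm wide, 85 mm high; leave alone
- oil_lamp: brass oil lamp with glass chimney 80 mm wide, 170 mm high; leave alone
- screwdriver: screwdriver lying on the counter; leave alone
There are look-alikes about, which are no part of the job. What is shaped like the part that bears cup4_mid but black or blue is not meant.

How it is judged:
By the outcome, as a careful person would: the job done as asked, in the order asked, and still so for the second after the job is handed in, with the robot touching nothing.
Of crossed_left, crossed_mid, crossed_right only 1 to 1 are there at a start; the rules pass over those that are not, and their reading is None.
Of cup1, cup2, cup3, cup4 only 2 to 4 are there at a start; the rules pass over those that are not, and their reading is None.
At some moment in a run one of cup1, cup2, cup3, cup4 may be knocked a few centimetres aside while the robot is not near it.
It also fails if it takes over 200 s, if anything falls off the work surface, if the arm or the gripper's body presses on something with over 40 N, if the wrist force passes 120 N, or if a joint passes its speed limit or range.

## Working session

There is one attempt and no reset: what is moved stays moved. The work goes in short steps, Python scripts to look and compute and a tool call to move; the robot and the scene stay as the last step left them, time stands still between calls to the robot, and variables do not carry over. Pictures are saved under pics/ and viewed, and the job is handed in when it is done.

Besides the shell and the picture viewer there is one more tool, called after "Call:" by a JSON object that holds its "name" and its "arguments". carry_out: Moves the arm, as the interface text tells. Shifts and turns lie within -1 to 1; 1 stands for 0.06 m of shift or 8 degrees of turn. Its arguments: {"type":"object","properties":{"xyz":{"type":"array"},"dr":{"type":"array"},"gripper":{"type":"number"}},"required":["xyz","dr"]}

```bash
mkdir -p pics; ls; python3 - <<'E'
from plant import *
import cv2,numpy as np
print(get_obs())
for n in("top","side"):
    c=capture(n); cv2.imwrite(f"pics/{n}0.png",c["image"]); print(n,{k:v for k,v in c.items() if k!="image"})
E
```

```text
pics
{'time': 0.0, 'joint_positions': array([-1.48299378e+00,  3.42729566e-01,  1.52501003e+00,  3.43365420e-05,
        1.27537644e+00, -1.45997556e-01]), 'dq': array([ 4.20378992e-04, -1.38935251e-03,  3.13386831e-05,  6.31894854e-04,
        2.65126862e-04, -4.52445160e-04]), 'tau': array([-1.67695100e-03, -4.31242025e+01, -2.44223410e+01,  7.15413317e-02,
        5.57461591e-02, -1.24529652e-04]), 'tool_pos': array([ 121.63016585, -510.34341058,  248.04381463]), 'tcp_rot': array([-3.14009025e+00, -2.54105257e-04,  2.33789892e-01]), 'contact_force': array([-0.00037769,  0.1550699 , -0.18325179]), 'moment': array([ 0.02784313,  0.03382107, -0.01242686]), 'grip_width': 91.99555087183482}
top {'fx': 529.8933883524738, 'fy': 529.8933883524738, 'cx': 322.6960817567691, 'cy': 248.65146790499873, 'pose': array([[ 2.80348631e-02,  9.86053493e-01, -1.64050465e-01,
         4.14084557e+02],
       [-9.99157117e-01,  3.25652284e-02,  2.49912379e-02,
        -1.31609538e+01],
       [ 2.99850383e-02,  1.63211564e-01,  9.86135327e-01,
         1.16574496e+03],
       [ 0.00000000e+00,  0.00000000e+00,  0.00000000e+00,
         1.00000000e+00]])}
side {'fx': 457.4620781356148, 'fy': 457.4620781356148, 'cx': 319.2805573967226, 'cy': 243.6534182508275, 'pose': array([[-9.43701718e-01,  1.82879385e-01, -2.75648685e-01,
         3.40700245e+02],
       [-3.30357617e-01, -5.63990303e-01,  7.56821500e-01,
         6.87250407e+02],
       [-1.70561346e-02,  8.05276393e-01,  5.92654216e-01,
         6.40716297e+02],
       [ 0.00000000e+00,  0.00000000e+00,  0.00000000e+00,
         1.00000000e+00]])}
```

View pics/top0.png

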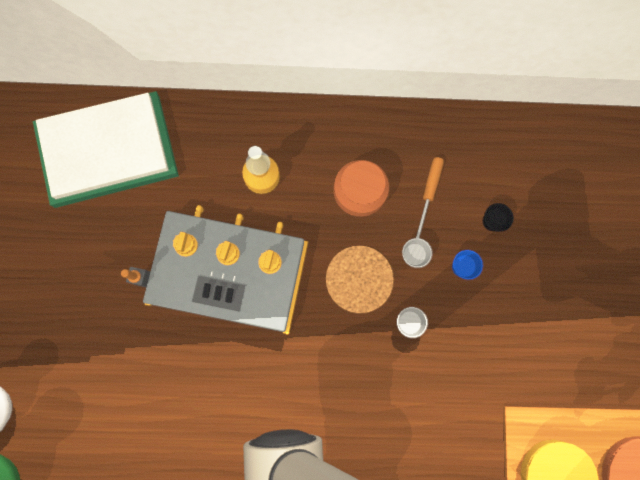

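View pics/side0.png

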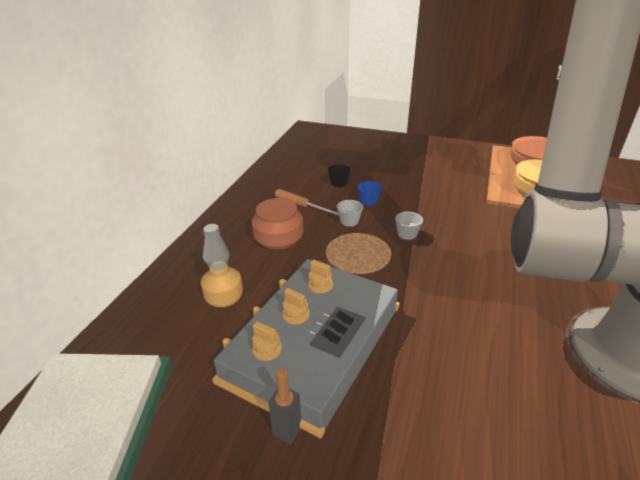

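```bash
cat > h.py <<'E'
import numpy as np,cv2
from plant import *
def proj(c,p):
    p=np.atleast_2d(p).astype(float); R=c["pose"][:3,:3]; t=c["pose"][:3,3]
    q=(p-t)@R
    return np.c_[c["cx"]+c["fx"]*q[:,0]/-q[:,2], c["cy"]-c["fy"]*q[:,1]/-q[:,2]]
def ray(c,u,v):
    d=np.array([(u-c["cx"])/c["fx"],-(v-c["cy"])/c["fy"],-1.]); return c["pose"][:3,3],c["pose"][:3,:3]@d
def onz(c,u,v,z):
    o,d=ray(c,u,v); return o+d*(z-o[2])/d[2]
def tri(ct,a,cs,b):
    o1,d1=ray(ct,*a);o2,d2=ray(cs,*b)
    A=np.c_[d1,-d2]; s=np.linalg.lstsq(A,o2-o1,rcond=None)[0]
    p,q=o1+d1*s[0],o2+d2*s[1]; return (p+q)/2,np.linalg.norm(p-q)
def crop(im,x0,y0,x1,y1,k,name):
    cv2.imwrite("pics/"+name,cv2.resize(im[y0:y1,x0:x1],None,fx=k,fy=k,interpolation=cv2.INTER_CUBIC))
E
python3 - <<'E'
from h import *
a=cv2.imread("pics/top0.png");b=cv2.imread("pics/side0.png")
crop(a,115,195,315,340,4,"ct0.png");crop(b,200,250,410,450,3,"cs0.png")
E
```

```text
(no output)
```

View pics/ct0.png

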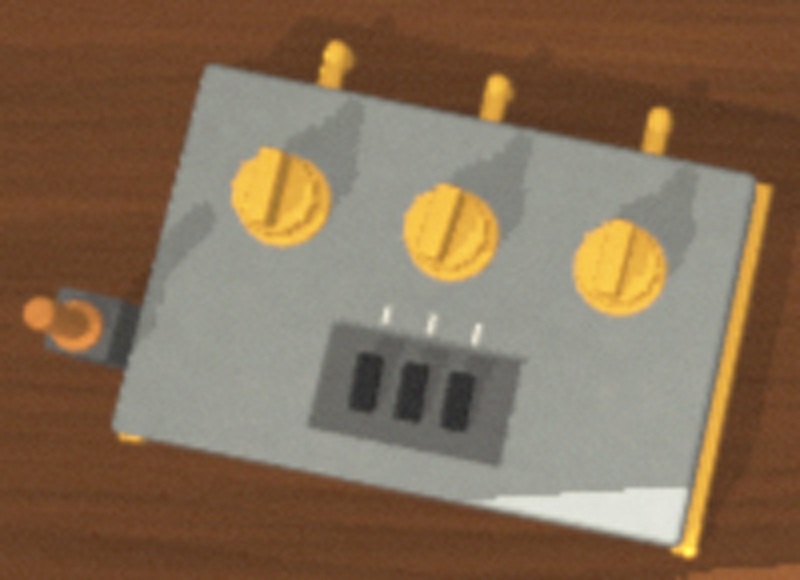

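View pics/cs0.png

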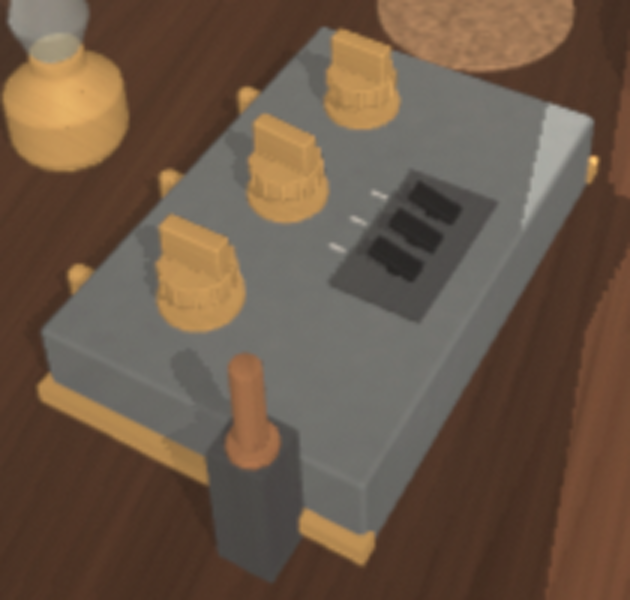

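```bash
cat >> h.py <<'E'
import pickle
def cams():
    try: return pickle.load(open("cams.pkl","rb"))
    except Exception:
        d={n:capture(n) for n in("top","side")}
        pickle.dump({n:{k:v for k,v in c.items() if k!="image"} for n,c in d.items()},open("cams.pkl","wb")); return d
def stw(S,p):
    x,y,t=S; p=np.atleast_2d(p).astype(float); c,s=np.cos(t),np.sin(t)
    return np.c_[x+c*p[:,0]-s*p[:,1],y+s*p[:,0]+c*p[:,1],p[:,2]]
E
python3 - <<'E'
from h import *
from scipy.optimize import least_squares
C=cams();ct,cs=C["top"],C["side"]
M=np.array([[100,150,60],[100,-150,60],[-100,-150,60],[-100,150,60.]])
T=np.array([[166.75,211.25],[303.5,239],[284.5,331.5],[143.75,302.5]])
Sd=np.array([[214.3,360],[307.3,259.3],[397.3,290],[320.7,413.3]])
for which in("t","s","b"):
    f=lambda S:np.concatenate([(proj(ct,stw(S,M))-T).ravel()*(which!="s"),(proj(cs,stw(S,M))-Sd).ravel()*(which!="t")])
    r=least_squares(f,[450,150,-.2]); print(which,r.x,np.abs(r.fun).max())
S=r.x; np.save("S.npy",S)
a=cv2.imread("pics/top0.png");b=cv2.imread("pics/side0.png")
k=4
def draw(im,c,off,name):
    x0,y0,x1,y1=off
    I=cv2.resize(im[y0:y1,x0:x1],None,fx=k,fy=k,interpolation=cv2.INTER_CUBIC)
    def L(P,col,cl=True):
        q=((proj(c,P)-[x0-.5,y0-.5])*k).astype(np.int32)
        cv2.polylines(I,[q],cl,col,1)
    L(stw(S,M),(255,0,0))
    for y in(90,0,-90):
        for zt,col in((98,(0,255,0)),):
            L(stw(S,[[35+19,y+6,zt],[35+19,y-6,zt],[35-19,y-6,zt],[35-19,y+6,zt]]),col)
            an=np.linspace(0,6.28,40); L(stw(S,np.c_[35+21*np.cos(an),y+21*np.sin(an),0*an+zt-24]),(0,0,255))
    for y in(24,0,-24): L(stw(S,[[-50+15,y+6.5,64],[-35,y-6.5,64],[-65,y-6.5,64],[-65,y+6.5,64]]),(255,255,0))
    cv2.imwrite("pics/"+name,I)
draw(a,ct,(115,195,315,340),"ot1.png");draw(b,cs,(205,250,400,400),"os1.png")
E
```

```text
t [ 5.45387552e+02  1.62196742e+02 -1.69539213e-01] 1.3307748464303302
s [ 5.45432447e+02  1.65103470e+02 -1.74541442e-01] 2.2101667866209027
b [ 5.45597708e+02  1.63671567e+02 -1.72331644e-01] 2.1247096463784487
```

View pics/ot1.png

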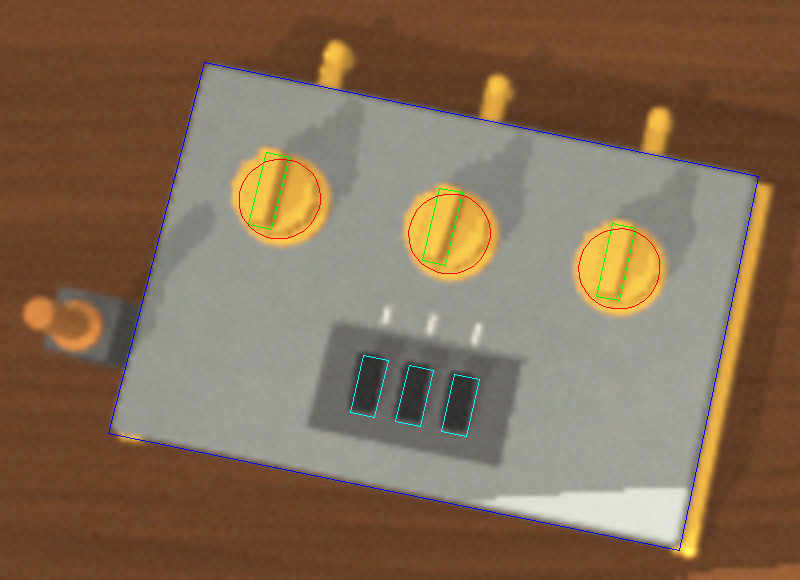

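View pics/os1.png

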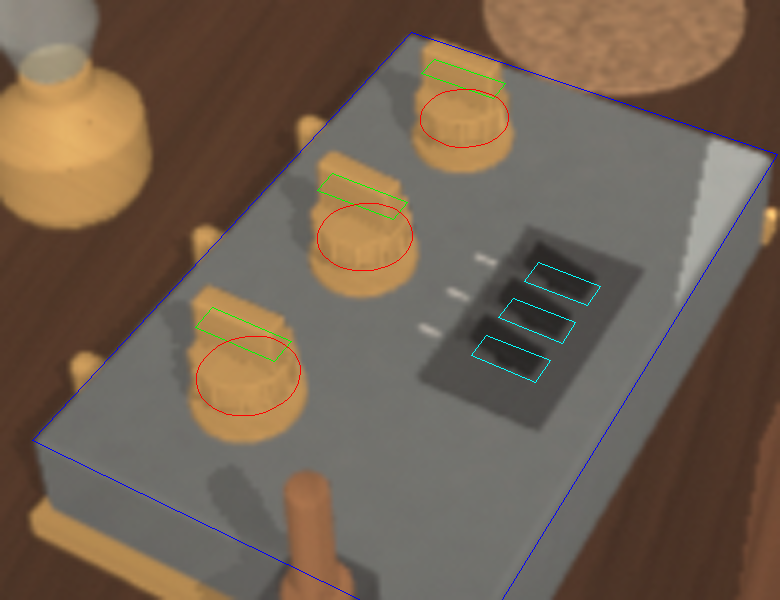

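```bash
python3 - <<'E'
from h import *
a=cv2.imread("pics/top0.png");b=cv2.imread("pics/side0.png")
P=[]
for im,L in((a,[(184,243),(227,252),(270,261)]),(b,[(266,340),(295,305),(320,276)])):
    P.append(np.hstack([cv2.resize(im[v-18:v+18,u-16:u+16],None,fx=8,fy=8,interpolation=cv2.INTER_CUBIC) for u,v in L]))
cv2.imwrite("pics/z1.png",np.vstack(P))
E
```

```text
(no output)
```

View pics/z1.png

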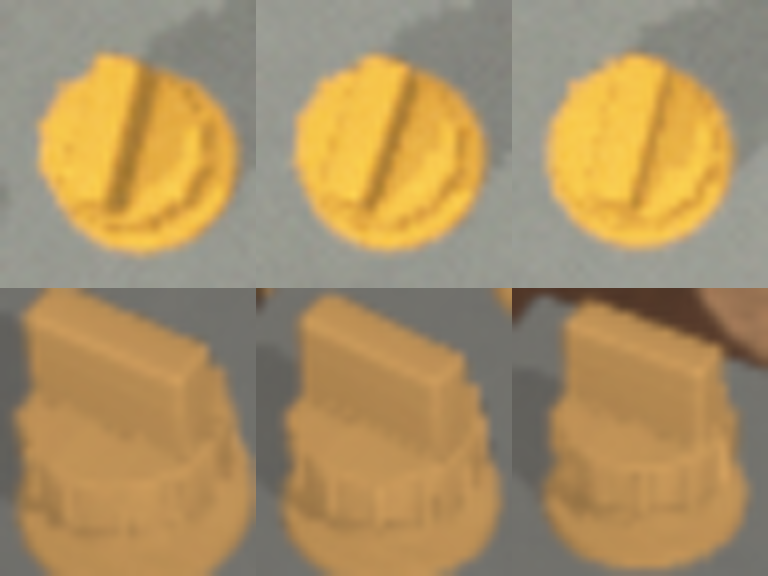

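```bash
python3 - <<'E'
from h import *
C=cams();ct,cs=C["top"],C["side"];S=np.load("S.npy")
D=dict(l=[(185.1,232.9),(257.5,322.3),(181.4,250.6),(276.3,329.1)],m=[(230,241.9),(288.3,287.6),(224.6,260),(305.1,295.1)],r=[(273.1,251.1),(314.4,259.5),(269.6,268.6),(330.25,265.4)])
for k,(a,b,c,d) in D.items():
    p,e=tri(ct,a,cs,b);q,f=tri(ct,c,cs,d)
    ang=np.arctan2(*(p-q)[1::-1]); n=np.array([-np.sin(ang),np.cos(ang),0])
    print(k,p.round(1),q.round(1),round(e,1),round(f,1),"len",np.linalg.norm(p-q).round(1),"ang",ang.round(3),"rel",(ang-S[2]).round(3),"ctr top",((p+q)/2+6*n).round(1), "model",stw(S,[35,{'l':90,'m':0,'r':-90}[k],0]).round(1))
# stylus
print(tri(ct,(115+40/4,195+313/4),cs,(200+246/3,250+362/3)))
# mat
E
```

```text
l [612.5 238.3 108.8] [576.7 243.1 109.9] 1.0 0.6 len 36.1 ang -0.134 rel 0.038 ctr top [595.4 246.6 109.4] model [[595.5 246.3   0. ]]
m [596.9 147.1 109.6] [561.  156.  109.9] 1.0 1.5 len 37.0 ang -0.244 rel -0.072 ctr top [580.4 157.4 109.7] model [[580.1 157.7   0. ]]
r [580.6  59.6 110. ] [546.2  65.4 108.7] 1.7 0.7 len 34.9 ang -0.168 rel 0.004 ctr top [564.4  68.4 109.4] model [[564.6  69.    0. ]]
(array([523.88659881, 338.5907621 , 145.21327184]), np.float64(0.6330361784719944))
```

```bash
cat >> h.py <<'E'
def Rt(o):
    from scipy.spatial.transform import Rotation as Ro
    return Ro.from_euler("xyz",o["tcp_rot"])
def goto(x=None,y=None,z=None,yaw=None):
    """units of shift (tool axes) from measured pose to target; turn in units"""
    o=get_obs();p=o["tool_pos"].copy();t=p.copy()
    for i,v in enumerate((x,y,z)):
        if v is not None:t[i]=v
    d=Rt(o).inv().apply(t-p)/60
    w=None
    if yaw is not None:
        w=-((yaw-o["tcp_rot"][2]+np.pi)%(2*np.pi)-np.pi)/np.radians(8)
    print("t%.2f"%o["time"],"pos",p.round(1),"rot",o["tcp_rot"].round(3),"shift units",d.round(3),"turnz",w,"F",o["contact_force"].round(1),"M",o["moment"].round(3),"w",round(o["grip_width"],1),"q",o["joint_positions"].round(2))
E
python3 - <<'E'
from h import *
C=cams();ct,cs=C["top"],C["side"]
print("lamp neck",tri(ct,(257,153),cs,(212,229)))
print("lamp base z25",onz(ct,261,176,25))
print("mat",onz(ct,360,279,4),onz(cs,358,252,4))
print("cupA",onz(ct,417,252,45),onz(cs,349,206,45),"cupB",onz(ct,412,322,45),onz(cs,408,218,45))
print("pot",onz(ct,361,187,85))
goto(595.5,246.3,200,-.134+np.pi)
E
```

```text
lamp neck (array([767.15916433,  96.07341729, 163.61041403]), np.float64(0.42133432205045396))
lamp base z25 [763.15455899  99.83052899  25.        ]
mat [ 542.2028187  -126.83122593    4.        ] [ 541.96491749 -122.76901737    4.        ]
cupA [ 599.92823878 -244.8993087    45.        ] [ 599.76784812 -244.14009269   45.        ] cupB [ 450.1347218  -234.13197658   45.        ] [ 451.97355072 -234.78125815   45.        ]
pot [ 728.5729402  -117.79677151   85.        ]
t0.20 pos [ 121.6 -510.5  248.3] rot [-3.141 -0.     0.234] shift units [ 10.605 -10.44    0.816] turnz -19.865896607048544 F [-0.9  0.2  0.1] M [ 0.022 -0.028 -0.006] w 91.8 q [-1.48  0.34  1.52  0.    1.28 -0.15]
```

Call:
{"name": "carry_out", "arguments": {"xyz": [[0.66,-0.65,0],[0.66,-0.65,0],[0.66,-0.65,0],[0.66,-0.65,0],[0.66,-0.65,0],[0.66,-0.65,0],[0.66,-0.65,0],[0.66,-0.65,0]], "dr": [[0,0,0],[0,0,0],[0,0,0],[0,0,0],[0,0,0],[0,0,0],[0,0,0],[0,0,0]], "gripper": -0.1}}

```text
time: 1.2
tool_pos: [358.2, -132.2, 248.9]
tcp_rot: [3.141, -0.0, 0.234]
contact_force: [0.2, -0.6, 1.3]
grip_width: 41.4
```

Call:
{"name": "carry_out", "arguments": {"xyz": [[0.66,-0.65,0],[0.66,-0.65,0],[0.66,-0.65,0],[0.66,-0.65,0],[0.66,-0.65,0],[0.66,-0.65,0],[0.66,-0.65,0],[0.66,-0.65,0]], "dr": [[0,0,0],[0,0,0],[0,0,0],[0,0,0],[0,0,0],[0,0,0],[0,0,0],[0,0,0]]}}

```text
time: 2.2
tool_pos: [594.1, 244.7, 248.4]
tcp_rot: [3.141, 0.0, 0.234]
contact_force: [0.8, -0.1, 0.8]
grip_width: 41.7
```

Call:
{"name": "carry_out", "arguments": {"xyz": [[0,0,0],[0,0,0],[0,0,0],[0,0,0],[0,0,0],[0,0,0],[0,0,0],[0,0,0]], "dr": [[0,0,-1],[0,0,-1],[0,0,-1],[0,0,-1],[0,0,-1],[0,0,-1],[0,0,-1],[0,0,-1]]}}

```text
time: 3.2
tool_pos: [593.3, 243.1, 248.3]
tcp_rot: [-3.141, 0.0, 1.355]
contact_force: [-0.2, 0.3, -0.2]
grip_width: 41.4
```

Call:
{"name": "carry_out", "arguments": {"xyz": [[0,0,0],[0,0,0],[0,0,0],[0,0,0],[0,0,0],[0,0,0],[0,0,0],[0,0,0]], "dr": [[0,0,-1],[0,0,-1],[0,0,-1],[0,0,-1],[0,0,-1],[0,0,-1],[0,0,-1],[0,0,-1]]}}

```text
time: 4.2
tool_pos: [593.3, 243.1, 248.3]
tcp_rot: [-3.141, -0.0, 2.472]
contact_force: [0.0, -0.5, -0.1]
grip_width: 41.3
```

Call:
{"name": "carry_out", "arguments": {"xyz": [[0,0,0],[0,0,0],[0,0,0],[0,0,0],[0,0,0]], "dr": [[0,0,-1],[0,0,-1],[0,0,-1],[0,0,-0.866],[0,0,0]]}}

```text
time: 4.82
tool_pos: [593.4, 243.1, 248.3]
tcp_rot: [-3.141, -0.001, 3.007]
contact_force: [-0.6, -0.1, 0.8]
grip_width: 41.0
```

```bash
python3 - <<'E'
from h import *
goto(595.5,246.3,111,-.134+np.pi)
c=capture("top");cv2.imwrite("pics/t1.png",c["image"])
E
```

```text
t4.83 pos [593.4 243.1 248.3] rot [-3.141e+00 -1.000e-03  3.007e+00] shift units [-0.029  0.059  2.289] turnz -0.007469205549123178 F [-0.6 -0.1  0.8] M [ 0.068 -0.142  0.011] w 41.0 q [ 0.27  0.56  1.17 -0.    1.41 -1.17]
```

View pics/t1.png

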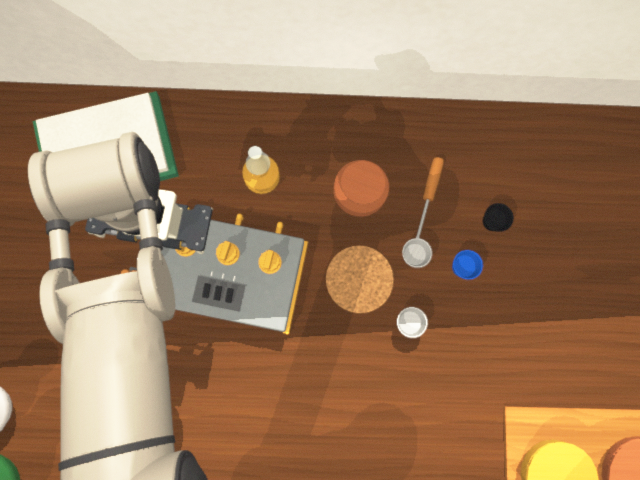

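Call:
{"name": "carry_out", "arguments": {"xyz": [[-0.03,0.06,0.6],[0,0,0.6],[0,0,0.5],[0,0,0.35],[0,0,0.2],[0,0,0]], "dr": [[0,0,0],[0,0,0],[0,0,0],[0,0,0],[0,0,0],[0,0,0]]}}

```text
time: 5.62
tool_pos: [595.4, 246.3, 113.1]
tcp_rot: [-3.141, -0.001, 3.007]
contact_force: [-0.4, 1.0, -0.3]
grip_width: 41.3
```

```bash
python3 - <<'E'
from h import *
goto(595.5,246.3,111,-.134+np.pi)
c=capture("side");crop(c["image"],200,150,400,350,3,"s2.png")
E
```

```text
t5.62 pos [595.4 246.3 113.1] rot [-3.141e+00 -1.000e-03  3.007e+00] shift units [-0.001  0.     0.034] turnz -0.007443287389584021 F [-0.4  1.  -0.3] M [ 0.185 -0.148  0.001] w 41.3 q [ 0.27  0.68  1.34 -0.    1.12 -1.16]
```

View pics/s2.png

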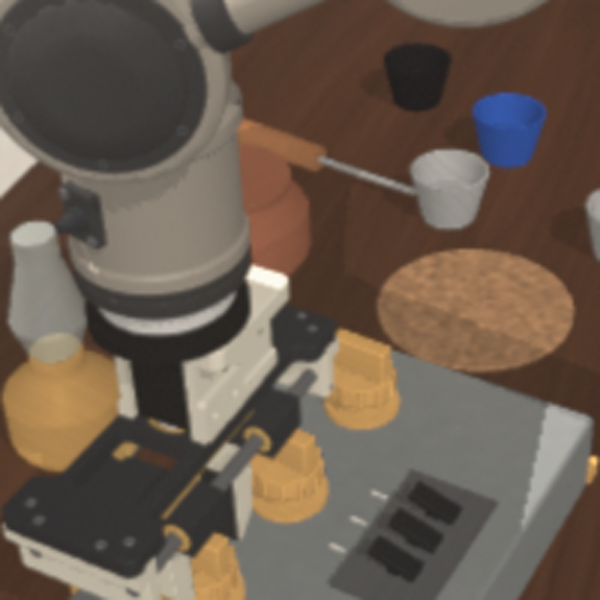

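Call:
{"name": "carry_out", "arguments": {"xyz": [[0,0,0],[0,0,0],[0,0,0],[0,0,0],[0,0,0]], "dr": [[0,0,0],[0,0,0],[0,0,0],[0,0,0],[0,0,0]], "gripper": -1}}

```text
time: 6.3
tool_pos: [595.8, 245.9, 114.1]
tcp_rot: [-3.141, 0.0, 3.007]
contact_force: [-1.2, -4.3, 4.6]
grip_width: 11.9
```

```bash
python3 - <<'E'
from h import *
goto(595.5,246.3,111,-.134+np.pi)
E
```

```text
t6.30 pos [595.8 245.9 114.1] rot [-3.141  0.     3.007] shift units [0.006 0.006 0.052] turnz -0.003716999841309092 F [-1.2 -4.3  4.6] M [-0.56   0.079 -0.258] w 11.9 q [ 0.27  0.68  1.34 -0.    1.12 -1.16]
```

Call:
{"name": "carry_out", "arguments": {"xyz": [[0,0,0.006],[0,0,0.006],[0,0,0.006],[0,0,0]], "dr": [[0,0,0.8],[0,0,0.8],[0,0,0.8],[0,0,0]]}}

```text
time: 6.8
tool_pos: [596.1, 246.6, 113.3]
tcp_rot: [3.141, 0.001, 2.673]
contact_force: [-1.2, -1.4, 5.4]
grip_width: 12.0
```

```bash
python3 - <<'E'
from h import *
goto(595.5,246.3,111,-.134+np.pi)
E
```

```text
t6.80 pos [596.1 246.6 113.3] rot [3.141e+00 1.000e-03 2.673e+00] shift units [ 0.007 -0.008  0.038] turnz -2.395928677724203 F [-1.2 -1.4  5.4] M [-0.247  0.005 -0.079] w 12.0 q [ 0.27  0.68  1.34 -0.    1.12 -0.83]
```

Call:
{"name": "carry_out", "arguments": {"xyz": [[0,0,0.006],[0,0,0.006],[0,0,0]], "dr": [[0,0,0.8],[0,0,0.8],[0,0,0]]}}

```text
time: 7.18
tool_pos: [596.4, 247.0, 112.7]
tcp_rot: [3.139, 0.001, 2.45]
contact_force: [0.1, -1.3, 6.3]
grip_width: 11.9
```

```bash
cat > m.py <<'E'
from h import *
import sys
a=sys.argv[1:]
goto(*[None if v=='n' else float(v) for v in a])
E
python3 m.py 595.5 246.3 111 3.0
```

```text
t7.17 pos [596.4 247.  112.7] rot [3.139e+00 1.000e-03 2.450e+00] shift units [ 0.004 -0.018  0.029] turnz -3.940033950513429 F [ 0.1 -1.3  6.3] M [ 0.028 -0.105 -0.073] w 11.9 q [ 0.27  0.68  1.34  0.    1.12 -0.61]
```

Call:
{"name": "carry_out", "arguments": {"xyz": [[0,0,0.006],[0,0,0]], "dr": [[0,0,0.8],[0,0,0]]}}

```text
time: 7.42
tool_pos: [596.6, 247.1, 112.5]
tcp_rot: [3.139, 0.001, 2.338]
contact_force: [0.7, 0.5, 5.5]
grip_width: 12.0
```

```bash
python3 m.py 595.5 246.3 111 3.0
```

```text
t7.42 pos [596.6 247.1 112.5] rot [3.139e+00 1.000e-03 2.338e+00] shift units [ 0.003 -0.023  0.025] turnz -4.740121745148524 F [0.7 0.5 5.5] M [ 0.083 -0.23  -0.079] w 12.0 q [ 0.27  0.68  1.34  0.    1.12 -0.49]
```

Call:
{"name": "carry_out", "arguments": {"xyz": [[0,0,0.006],[0,0,0]], "dr": [[0,0,0.8],[0,0,0]]}}

```text
time: 7.68
tool_pos: [596.7, 247.3, 112.2]
tcp_rot: [3.138, 0.001, 2.227]
contact_force: [0.5, 1.3, 4.1]
grip_width: 11.6
```

```bash
python3 m.py 595.5 246.3 111 3.0
```

```text
t7.67 pos [596.7 247.3 112.2] rot [3.138e+00 1.000e-03 2.227e+00] shift units [-0.    -0.027  0.02 ] turnz -5.536336125971191 F [0.5 1.3 4.1] M [ 0.218 -0.338 -0.05 ] w 11.6 q [ 0.27  0.68  1.34  0.    1.12 -0.38]
```

Call:
{"name": "carry_out", "arguments": {"xyz": [[0,0,0.006],[0,0,0.006],[0,0,0.006],[0,0,0.006],[0,0,0.006],[0,0,0.006],[0,0,0.006],[0,0,0.006]], "dr": [[0,0,0.8],[0,0,0.8],[0,0,0.8],[0,0,0.8],[0,0,0.8],[0,0,0.8],[0,0,0.8],[0,0,0.8]]}}

```text
time: 8.68
tool_pos: [598.7, 247.6, 110.0]
tcp_rot: [3.134, -0.005, 1.331]
contact_force: [6.6, 2.0, 3.9]
grip_width: 11.9
```

```bash
python3 m.py 595.5 246.3 111 0.807
```

```text
t8.68 pos [598.7 247.6 110. ] rot [ 3.134 -0.005  1.331] shift units [-0.034 -0.046 -0.018] turnz 3.7528813225459445 F [6.6 2.  3.9] M [ 0.301 -1.33   0.051] w 11.9 q [0.27 0.69 1.34 0.   1.11 0.51]
```

Call:
{"name": "carry_out", "arguments": {"xyz": [[0,0,0.006],[0,0,0.006],[0,0,0.006],[0,0,0.0],[0,0,0]], "dr": [[0,0,0.8],[0,0,0.8],[0,0,0.8],[0,0,0.8],[0,0,0]]}}

```text
time: 9.3
tool_pos: [599.5, 247.1, 108.9]
tcp_rot: [3.135, -0.008, 0.886]
contact_force: [10.2, 1.0, 2.6]
grip_width: 11.6
```

```bash
python3 m.py 595.5 246.3 111 0.807
```

```text
t9.30 pos [599.5 247.1 108.9] rot [ 3.135 -0.008  0.886] shift units [-0.053 -0.043 -0.036] turnz 0.5676217185082889 F [10.2  1.   2.6] M [ 0.083 -1.745 -0.063] w 11.6 q [ 0.27  0.69  1.34 -0.    1.1   0.96]
```

Call:
{"name": "carry_out", "arguments": {"xyz": [[0.03,0.04,0],[0,0,0.006],[0,0,0]], "dr": [[0,0,0],[0,0,0.5],[0,0,0]]}}

```text
time: 9.68
tool_pos: [600.1, 247.1, 108.6]
tcp_rot: [3.14, -0.004, 0.817]
contact_force: [0.4, 0.7, 9.0]
grip_width: 12.0
```

```bash
python3 m.py 595.5 246.3 111 0.807
```

```text
t9.68 pos [600.1 247.1 108.6] rot [ 3.14  -0.004  0.817] shift units [-0.062 -0.047 -0.04 ] turnz 0.0730255322042353 F [0.4 0.7 9. ] M [-0.    -0.135 -0.061] w 12.0 q [0.27 0.69 1.33 0.   1.11 1.03]
```

Call:
{"name": "carry_out", "arguments": {"xyz": [[0,0,0],[0,0,0]], "dr": [[0,0,0.4],[0,0,0]]}}

```text
time: 9.93
tool_pos: [600.1, 246.9, 108.5]
tcp_rot: [3.14, -0.004, 0.762]
contact_force: [1.1, -0.3, 8.6]
grip_width: 12.0
```

```bash
python3 m.py 595.5 246.3 111 0.807
```

```text
t9.93 pos [600.1 246.9 108.5] rot [ 3.14  -0.004  0.762] shift units [-0.063 -0.045 -0.042] turnz -0.32112548624037 F [ 1.1 -0.3  8.6] M [-0.044 -0.178  0.236] w 12.0 q [0.27 0.69 1.33 0.   1.11 1.08]
```

Call:
{"name": "carry_out", "arguments": {"xyz": [[0,0,0],[0,0,0]], "dr": [[0,0,0.4],[0,0,0]]}}

```text
time: 10.18
tool_pos: [600.0, 246.8, 108.5]
tcp_rot: [3.14, -0.004, 0.707]
contact_force: [0.5, -0.5, 7.9]
grip_width: 12.3
```

```bash
python3 m.py 595.5 246.3 111 0.807
```

```text
t10.18 pos [600.  246.8 108.5] rot [ 3.14  -0.004  0.707] shift units [-0.063 -0.042 -0.042] turnz -0.7142840030904619 F [ 0.5 -0.5  7.9] M [-0.124 -0.178  0.637] w 12.3 q [ 0.27  0.69  1.34 -0.    1.11  1.14]
```

Call:
{"name": "carry_out", "arguments": {"xyz": [[0,0,0],[0,0,0],[0,0,0],[0,0,-0.8],[0,0,0],[0,0,0],[0,0,0],[0,0,0]], "dr": [[0,0,0],[0,0,0],[0,0,0],[0,0,0],[0,0,-1],[0,0,-1],[0,0,-1],[0,0,-1]], "gripper": -0.1}}

```text
time: 11.18
tool_pos: [598.5, 246.3, 154.5]
tcp_rot: [-3.141, 0.0, 1.267]
contact_force: [0.7, 0.1, -0.6]
grip_width: 41.4
```

Call:
{"name": "carry_out", "arguments": {"xyz": [[0,0,0],[0,0,0],[0,0,0],[0,0,0],[0,0,0],[0,0,0],[0,0,0],[0,0,0]], "dr": [[0,0,-1],[0,0,-1],[0,0,-1],[0,0,-1],[0,0,-1],[0,0,-1],[0,0,-1],[0,0,-1]]}}

```text
time: 12.18
tool_pos: [598.5, 246.3, 154.4]
tcp_rot: [-3.141, -0.0, 2.384]
contact_force: [-0.3, -0.5, 0.6]
grip_width: 41.3
```

Call:
{"name": "carry_out", "arguments": {"xyz": [[0,0,0],[0,0,0],[0,0,0],[0,0,0],[0,0,0],[0,0,0]], "dr": [[0,0,-1],[0,0,-1],[0,0,-1],[0,0,-0.7],[0,0,0],[0,0,0]]}}

```text
time: 12.92
tool_pos: [598.6, 246.3, 154.7]
tcp_rot: [-3.141, -0.0, 2.894]
contact_force: [-0.1, 0.9, 0.8]
grip_width: 41.2
```

```bash
python3 m.py 582.2 158.2 111 2.898
```

```text
t12.93 pos [598.6 246.3 154.7] rot [-3.141 -0.     2.894] shift units [-0.094 -1.49   0.728] turnz -0.027554600914074048 F [-0.1  0.9  0.8] M [ 0.036 -0.141  0.011] w 41.2 q [ 0.27  0.64  1.29 -0.    1.21 -1.05]
```

Call:
{"name": "carry_out", "arguments": {"xyz": [[-0.03,-0.5,0],[-0.03,-0.5,0],[-0.03,-0.5,0],[0,0,0.35],[0,0,0.25],[0,0,0.13],[0,0,0],[0,0,0]], "dr": [[0,0,0],[0,0,0],[0,0,0],[0,0,0],[0,0,0],[0,0,0],[0,0,0],[0,0,0]]}}

```text
time: 13.92
tool_pos: [582.3, 158.1, 111.3]
tcp_rot: [3.141, 0.001, 2.896]
contact_force: [0.0, 0.5, 0.2]
grip_width: 41.4
```

```bash
python3 m.py 582.2 158.2 111 2.898; python3 - <<'E'
from h import *
c=capture("top");crop(c["image"],115,195,315,340,4,"t3.png")
c=capture("side");crop(c["image"],200,200,400,400,3,"s3.png")
E
```

```text
t13.93 pos [582.3 158.1 111.3] rot [3.141e+00 1.000e-03 2.896e+00] shift units [0.002 0.002 0.004] turnz -0.012356855573829824 F [0.  0.5 0.2] M [ 0.063 -0.168  0.019] w 41.4 q [ 0.14  0.61  1.48 -0.    1.05 -1.19]
```

View pics/s3.png

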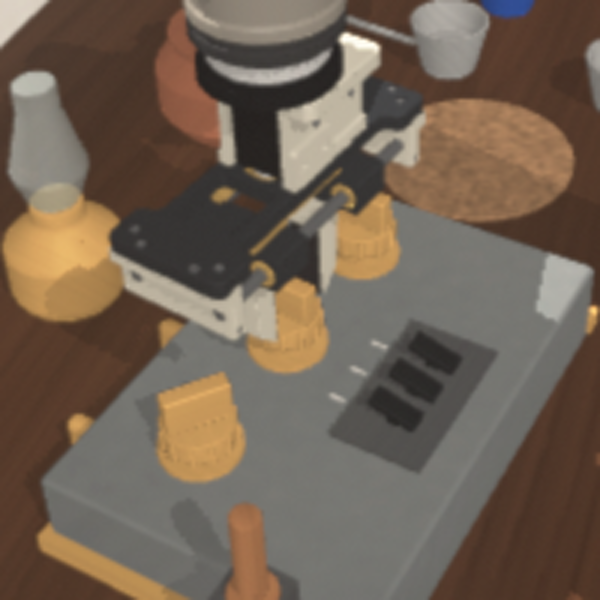

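Call:
{"name": "carry_out", "arguments": {"xyz": [[0,0,0],[0,0,0],[0,0,0],[0,0,0],[0,0,0]], "dr": [[0,0,0],[0,0,0],[0,0,0],[0,0,0],[0,0,0]], "gripper": -1}}

```text
time: 14.65
tool_pos: [581.9, 157.1, 111.1]
tcp_rot: [-3.141, -0.0, 2.896]
contact_force: [-2.1, -3.2, 1.7]
grip_width: 11.9
```

Call:
{"name": "carry_out", "arguments": {"xyz": [[0,0,0.006],[0,0,0.006],[0,0,0]], "dr": [[0,0,0.8],[0,0,0.8],[0,0,0]]}}

```text
time: 15.02
tool_pos: [582.0, 157.3, 110.5]
tcp_rot: [-3.141, 0.0, 2.673]
contact_force: [-2.1, -4.6, 4.7]
grip_width: 11.8
```

```bash
python3 m.py 582.2 158.2 111 2.898
```

```text
t15.03 pos [582.  157.3 110.5] rot [-3.141  0.     2.673] shift units [ 0.004  0.015 -0.008] turnz -1.6092178505204893 F [-2.1 -4.6  4.7] M [-0.682  0.132 -0.066] w 11.8 q [ 0.14  0.62  1.48 -0.    1.05 -0.97]
```

Call:
{"name": "carry_out", "arguments": {"xyz": [[0,0,0.006],[0,0,0.006],[0,0,0]], "dr": [[0,0,0.8],[0,0,0.8],[0,0,0]]}}

```text
time: 15.4
tool_pos: [582.2, 157.4, 109.9]
tcp_rot: [-3.142, 0.001, 2.452]
contact_force: [-2.0, -3.9, 5.2]
grip_width: 11.3
```

```bash
python3 m.py 582.2 158.2 111 2.898
```

```text
t15.40 pos [582.2 157.4 109.9] rot [-3.142e+00  1.000e-03  2.452e+00] shift units [ 0.008  0.01  -0.018] turnz -3.1949383385665167 F [-2.  -3.9  5.2] M [-0.664  0.206 -0.094] w 11.3 q [ 0.14  0.62  1.48 -0.    1.05 -0.74]
```

Call:
{"name": "carry_out", "arguments": {"xyz": [[0,0,0.006],[0,0,0]], "dr": [[0,0,0.8],[0,0,0]]}}

```text
time: 15.65
tool_pos: [582.2, 157.5, 109.7]
tcp_rot: [3.141, 0.001, 2.34]
contact_force: [-1.1, -3.6, 5.4]
grip_width: 11.8
```

```bash
python3 m.py 582.2 158.2 111 2.898
```

```text
t15.65 pos [582.2 157.5 109.7] rot [3.141e+00 1.000e-03 2.340e+00] shift units [ 0.009  0.008 -0.022] turnz -3.993515797387993 F [-1.1 -3.6  5.4] M [-0.649  0.104 -0.031] w 11.8 q [ 0.14  0.62  1.48 -0.    1.05 -0.63]
```

Call:
{"name": "carry_out", "arguments": {"xyz": [[0,0,0.006],[0,0,0]], "dr": [[0,0,0.8],[0,0,0]]}}

```text
time: 15.9
tool_pos: [582.3, 157.6, 109.4]
tcp_rot: [3.141, 0.001, 2.229]
contact_force: [-1.4, -3.5, 5.9]
grip_width: 11.9
```

```bash
python3 m.py 582.2 158.2 111 2.898
```

```text
t15.90 pos [582.3 157.6 109.4] rot [3.141e+00 1.000e-03 2.229e+00] shift units [ 0.009  0.005 -0.027] turnz -4.793616514410117 F [-1.4 -3.5  5.9] M [-0.664  0.145 -0.089] w 11.9 q [ 0.14  0.62  1.48 -0.    1.05 -0.52]
```

Call:
{"name": "carry_out", "arguments": {"xyz": [[0,0,0.006],[0,0,0]], "dr": [[0,0,0.8],[0,0,0]]}}

```text
time: 16.15
tool_pos: [582.4, 157.6, 109.1]
tcp_rot: [3.141, 0.001, 2.117]
contact_force: [-2.2, -4.3, 5.5]
grip_width: 11.7
```

```bash
python3 m.py 582.2 158.2 111 2.898
```

```text
t16.15 pos [582.4 157.6 109.1] rot [3.141e+00 1.000e-03 2.117e+00] shift units [ 0.01   0.003 -0.032] turnz -5.593524278791905 F [-2.2 -4.3  5.5] M [-0.612  0.173 -0.111] w 11.7 q [ 0.14  0.62  1.48 -0.    1.04 -0.41]
```

Call:
{"name": "carry_out", "arguments": {"xyz": [[0,0,0.006],[0,0,0.006],[0,0,0.006],[0,0,0.006],[0,0,0.006],[0,0,0.006],[0,0,0.006],[0,0,0.006]], "dr": [[0,0,0.8],[0,0,0.8],[0,0,0.8],[0,0,0.8],[0,0,0.8],[0,0,0.8],[0,0,0.8],[0,0,0.8]]}}

```text
time: 17.15
tool_pos: [583.2, 157.7, 106.8]
tcp_rot: [3.139, -0.001, 1.221]
contact_force: [-0.5, -3.8, 7.9]
grip_width: 11.6
```

Call:
{"name": "carry_out", "arguments": {"xyz": [[0,0,0.006],[0,0,0.006],[0,0,0.006],[0,0,0]], "dr": [[0,0,0.8],[0,0,0.8],[0,0,0.8],[0,0,0]]}}

```text
time: 17.65
tool_pos: [583.5, 157.5, 106.0]
tcp_rot: [3.138, -0.002, 0.888]
contact_force: [0.5, -4.4, 8.8]
grip_width: 11.9
```

```bash
python3 m.py 582.2 158.2 111 0.8
```

```text
t17.65 pos [583.5 157.5 106. ] rot [ 3.138e+00 -2.000e-03  8.880e-01] shift units [-0.004 -0.024 -0.083] turnz 0.6320090853803341 F [ 0.5 -4.4  8.8] M [-0.816  0.005 -0.024] w 11.9 q [ 0.14  0.62  1.48 -0.    1.04  0.82]
```

Call:
{"name": "carry_out", "arguments": {"xyz": [[0,0,0],[0,0,0]], "dr": [[0,0,0.7],[0,0,0]]}}

```text
time: 17.9
tool_pos: [583.5, 157.4, 105.7]
tcp_rot: [3.139, -0.003, 0.791]
contact_force: [1.1, -4.0, 7.4]
grip_width: 11.9
```

```bash
python3 m.py 582.2 158.2 111 0.8
```

```text
t17.90 pos [583.5 157.4 105.7] rot [ 3.139e+00 -3.000e-03  7.910e-01] shift units [-0.006 -0.025 -0.088] turnz -0.06707553874548834 F [ 1.1 -4.   7.4] M [-0.841 -0.148 -0.126] w 11.9 q [ 0.14  0.62  1.48 -0.    1.04  0.92]
```

Call:
{"name": "carry_out", "arguments": {"xyz": [[0,0,0],[0,0,0]], "dr": [[0,0,0.5],[0,0,0]]}}

```text
time: 18.15
tool_pos: [583.6, 157.5, 105.7]
tcp_rot: [3.138, -0.003, 0.723]
contact_force: [1.5, -3.6, 6.5]
grip_width: 12.2
```

```bash
python3 m.py 582.2 158.2 111 0.8
```

```text
t18.15 pos [583.6 157.5 105.7] rot [ 3.138e+00 -3.000e-03  7.230e-01] shift units [-0.009 -0.024 -0.088] turnz -0.5538980766868729 F [ 1.5 -3.6  6.5] M [-0.848 -0.25   0.604] w 12.2 q [ 0.14  0.62  1.48 -0.    1.03  0.99]
```

Call:
{"name": "carry_out", "arguments": {"xyz": [[0,0,0],[0,0,0],[0,0,0],[0,0,-0.8],[0,0,0],[0,0,0],[0,0,0],[0,0,0]], "dr": [[0,0,0],[0,0,0],[0,0,0],[0,0,0],[0,0,-1],[0,0,-1],[0,0,-1],[0,0,-1]], "gripper": -0.1}}

```text
time: 19.15
tool_pos: [581.7, 158.3, 151.9]
tcp_rot: [-3.14, -0.001, 1.284]
contact_force: [0.3, 1.2, 0.3]
grip_width: 41.0
```

Call:
{"name": "carry_out", "arguments": {"xyz": [[0,0,0],[0,0,0],[0,0,0],[0,0,0],[0,0,0],[0,0,0],[0,0,0],[0,0,0]], "dr": [[0,0,-1],[0,0,-1],[0,0,-1],[0,0,-1],[0,0,-1],[0,0,-1],[0,0,-1],[0,0,-1]]}}

```text
time: 20.15
tool_pos: [581.7, 158.4, 151.9]
tcp_rot: [-3.142, -0.001, 2.401]
contact_force: [0.8, 0.2, -0.3]
grip_width: 41.2
```

Call:
{"name": "carry_out", "arguments": {"xyz": [[0,0,0],[0,0,0],[0,0,0],[0,0,0],[0,0,0],[0,0,0]], "dr": [[0,0,-1],[0,0,-1],[0,0,-1],[0,0,-1],[0,0,0],[0,0,0]]}}

```text
time: 20.9
tool_pos: [581.9, 158.0, 152.2]
tcp_rot: [3.141, -0.0, 2.95]
contact_force: [-0.9, 0.1, 0.0]
grip_width: 41.0
```

```bash
python3 m.py 567 68.7 112 2.974; python3 - <<'E'
from h import *
c=capture("top");crop(c["image"],115,195,315,340,4,"t4.png")
E
```

```text
t20.90 pos [581.9 158.  152.2] rot [ 3.141 -0.     2.95 ] shift units [-0.039 -1.508  0.67 ] turnz -0.17037908188392045 F [-0.9  0.1  0. ] M [ 0.123 -0.19  -0.031] w 41.0 q [ 0.14  0.57  1.43  0.    1.14 -1.24]
```

View pics/t4.png

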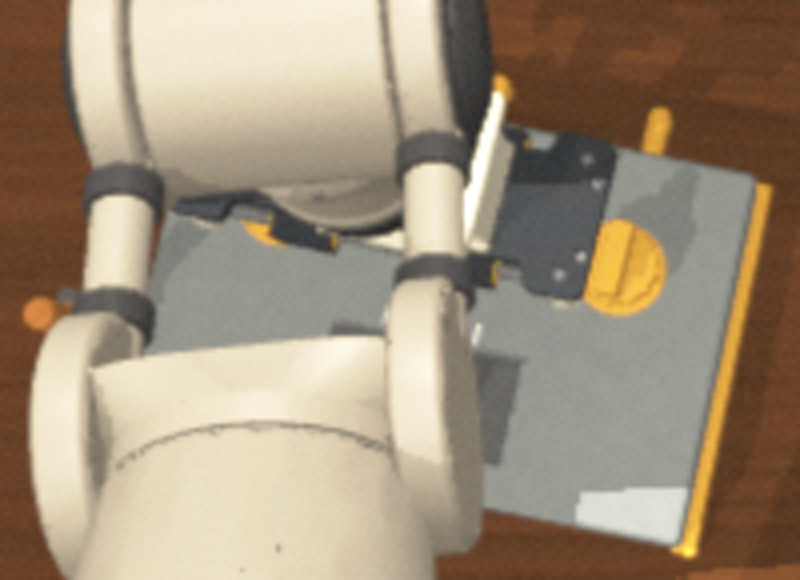

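Call:
{"name": "carry_out", "arguments": {"xyz": [[-0.013,-0.5,0],[-0.013,-0.5,0],[-0.013,-0.5,0],[0,0,0.3],[0,0,0.25],[0,0,0.12],[0,0,0],[0,0,0]], "dr": [[0,0,0],[0,0,-0.15],[0,0,0],[0,0,0],[0,0,0],[0,0,0],[0,0,0],[0,0,0]]}}

```text
time: 21.95
tool_pos: [568.3, 69.1, 112.8]
tcp_rot: [3.142, 0.001, 2.973]
contact_force: [0.1, -0.2, 0.3]
grip_width: 41.2
```

Call:
{"name": "carry_out", "arguments": {"xyz": [[0,0,0],[0,0,0],[0,0,0],[0,0,0],[0,0,0],[0,0,0]], "dr": [[0,0,0],[0,0,0],[0,0,0],[0,0,0],[0,0,0],[0,0,0]], "gripper": -1}}

```text
time: 22.7
tool_pos: [568.0, 68.1, 112.6]
tcp_rot: [-3.141, 0.0, 2.973]
contact_force: [-1.3, -5.4, 2.4]
grip_width: 11.7
```

```bash
python3 m.py 567 68.7 112 2.974
```

```text
t22.70 pos [568.   68.1 112.6] rot [-3.141  0.     2.973] shift units [0.018 0.008 0.01 ] turnz -0.009679957280535601 F [-1.3 -5.4  2.4] M [-0.82   0.059 -0.021] w 11.7 q [-0.01  0.56  1.57 -0.    1.01 -1.42]
```

Call:
{"name": "carry_out", "arguments": {"xyz": [[0,0,0.006],[0,0,0.006],[0,0,0]], "dr": [[0,0,0.8],[0,0,0.8],[0,0,0]]}}

```text
time: 23.08
tool_pos: [568.0, 67.9, 112.0]
tcp_rot: [-3.14, 0.001, 2.748]
contact_force: [-2.1, -5.0, 4.7]
grip_width: 11.7
```

```bash
python3 m.py 567 68.7 112 2.974
```

```text
t23.07 pos [568.   67.9 112. ] rot [-3.140e+00  1.000e-03  2.748e+00] shift units [0.021 0.005 0.   ] turnz -1.6189154700649249 F [-2.1 -5.   4.7] M [-0.982  0.162 -0.08 ] w 11.7 q [-0.01  0.57  1.57 -0.    1.01 -1.19]
```

Call:
{"name": "carry_out", "arguments": {"xyz": [[0,0,0.006],[0,0,0.006],[0,0,0]], "dr": [[0,0,0.6],[0,0,0.6],[0,0,0]]}}

```text
time: 23.45
tool_pos: [568.0, 67.9, 111.5]
tcp_rot: [-3.141, 0.001, 2.581]
contact_force: [-2.5, -6.2, 6.9]
grip_width: 11.8
```

```bash
python3 m.py 567 68.7 112 2.974
```

```text
t23.45 pos [568.   67.9 111.5] rot [-3.141e+00  1.000e-03  2.581e+00] shift units [ 0.022  0.003 -0.008] turnz -2.817017411877418 F [-2.5 -6.2  6.9] M [-1.039  0.27  -0.075] w 11.8 q [-0.01  0.57  1.57 -0.    1.01 -1.02]
```

Call:
{"name": "carry_out", "arguments": {"xyz": [[0,0,0.006],[0,0,0]], "dr": [[0,0,0.8],[0,0,0]]}}

```text
time: 23.7
tool_pos: [567.9, 67.8, 111.3]
tcp_rot: [-3.141, 0.001, 2.469]
contact_force: [-3.0, -6.0, 6.4]
grip_width: 11.8
```

```bash
python3 m.py 567 68.7 112 2.974
```

```text
t23.70 pos [567.9  67.8 111.3] rot [-3.141e+00  1.000e-03  2.469e+00] shift units [ 0.021  0.002 -0.012] turnz -3.6185488761260887 F [-3.  -6.   6.4] M [-1.054  0.366 -0.034] w 11.8 q [-0.01  0.57  1.57 -0.    1.   -0.91]
```

Call:
{"name": "carry_out", "arguments": {"xyz": [[0,0,0.006],[0,0,0]], "dr": [[0,0,0.6],[0,0,0]]}}

```text
time: 23.95
tool_pos: [567.9, 67.8, 111.1]
tcp_rot: [-3.141, 0.001, 2.385]
contact_force: [-4.3, -7.0, 7.9]
grip_width: 11.9
```

```bash
python3 m.py 567 68.7 112 2.974
```

```text
t23.95 pos [567.9  67.8 111.1] rot [-3.141e+00  1.000e-03  2.385e+00] shift units [ 0.022  0.001 -0.016] turnz -4.21518703049229 F [-4.3 -7.   7.9] M [-1.117e+00  4.180e-01 -1.000e-03] w 11.9 q [-0.01  0.57  1.57 -0.    1.   -0.83]
```

Call:
{"name": "carry_out", "arguments": {"xyz": [[0,0,0.004],[0,0,0],[0,0,0]], "dr": [[0,0,0.6],[0,0,0],[0,0,0]]}}

```text
time: 24.32
tool_pos: [567.9, 67.7, 110.9]
tcp_rot: [-3.141, 0.001, 2.303]
contact_force: [-4.2, -7.1, 7.9]
grip_width: 11.9
```

```bash
python3 m.py 567 68.7 112 2.974
```

```text
t24.32 pos [567.9  67.7 110.9] rot [-3.141e+00  1.000e-03  2.303e+00] shift units [ 0.022  0.    -0.019] turnz -4.808394022539587 F [-4.2 -7.1  7.9] M [-1.136  0.416  0.028] w 11.9 q [-0.01  0.57  1.57 -0.    1.   -0.75]
```

Call:
{"name": "carry_out", "arguments": {"xyz": [[0,0,-0.006],[0,0,-0.006],[0,0,-0.006],[0,0,-0.006],[0,0,-0.006],[0,0,-0.003],[0,0,0]], "dr": [[0,0,-0.8],[0,0,-0.8],[0,0,-0.8],[0,0,-0.8],[0,0,-0.8],[0,0,-0.6],[0,0,0]]}}

```text
time: 25.2
tool_pos: [568.1, 68.1, 112.5]
tcp_rot: [-3.141, 0.001, 2.946]
contact_force: [-2.6, -4.9, 4.2]
grip_width: 11.5
```

```bash
python3 m.py 567 68.7 112 2.974
```

```text
t25.20 pos [568.1  68.1 112.5] rot [-3.141e+00  1.000e-03  2.946e+00] shift units [0.02  0.007 0.008] turnz -0.20229395348724055 F [-2.6 -4.9  4.2] M [-0.89   0.219  0.088] w 11.5 q [-0.01  0.56  1.57 -0.    1.01 -1.39]
```

Call:
{"name": "carry_out", "arguments": {"xyz": [[0,0,-0.003],[0,0,0]], "dr": [[0,0,-0.5],[0,0,0]]}}

```text
time: 25.45
tool_pos: [568.1, 68.1, 112.6]
tcp_rot: [-3.141, 0.0, 3.014]
contact_force: [-0.9, -5.3, 4.3]
grip_width: 11.9
```

```bash
python3 m.py 567 68.7 112 2.974
```

```text
t25.45 pos [568.1  68.1 112.6] rot [-3.141  0.     3.014] shift units [0.02  0.008 0.01 ] turnz 0.28717172520711604 F [-0.9 -5.3  4.3] M [-0.815  0.152 -0.436] w 11.9 q [-0.01  0.56  1.57 -0.    1.01 -1.46]
```

Call:
{"name": "carry_out", "arguments": {"xyz": [[0,0,0],[0,0,0],[0,0,0],[0,0,-0.6],[0,0,-0.6],[0,0,0]], "dr": [[0,0,0.3],[0,0,0],[0,0,0],[0,0,0],[0,0,0],[0,0,0]], "gripper": -0.1}}

```text
time: 26.2
tool_pos: [569.6, 69.0, 187.0]
tcp_rot: [3.14, 0.006, 2.973]
contact_force: [0.4, 0.7, -0.9]
grip_width: 41.5
```

```bash
python3 m.py 525.5 338.5 190 2.97
```

```text
t26.20 pos [569.6  69.  187. ] rot [3.14  0.006 2.973] shift units [ 1.476  4.305 -0.054] turnz 0.024495147219373643 F [ 0.4  0.7 -0.9] M [ 0.048 -0.206 -0.025] w 41.5 q [-0.01  0.48  1.48  0.    1.17 -1.42]
```

Call:
{"name": "carry_out", "arguments": {"xyz": [[0.295,0.861,-0.01],[0.295,0.861,-0.01],[0.295,0.861,-0.01],[0.295,0.861,-0.01],[0.295,0.861,-0.01],[0,0,0],[0,0,0]], "dr": [[0,0,0],[0,0,0],[0,0,0],[0,0,0],[0,0,0],[0,0,0],[0,0,0]]}}

```text
time: 27.08
tool_pos: [523.7, 337.8, 186.0]
tcp_rot: [-3.14, -0.001, 2.974]
contact_force: [0.7, -0.7, 0.3]
grip_width: 41.2
```

```bash
python3 m.py 525.5 338.5 125 2.97; python3 - <<'E'
from h import *
c=capture("top");cv2.imwrite("pics/t5.png",c["image"])
c=capture("side");crop(c["image"],180,180,420,450,2.2,"s5.png")
E
```

```text
t27.07 pos [523.7 337.8 186. ] rot [-3.140e+00 -1.000e-03  2.974e+00] shift units [-0.029  0.017  1.016] turnz 0.026115908652961647 F [ 0.7 -0.7  0.3] M [ 0.11  -0.195  0.011] w 41.2 q [ 0.45  0.57  1.32 -0.    1.25 -0.95]
```

View pics/s5.png

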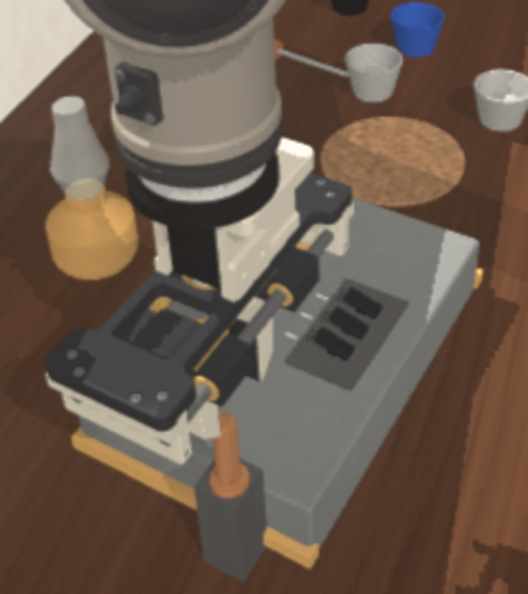

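View pics/t5.png

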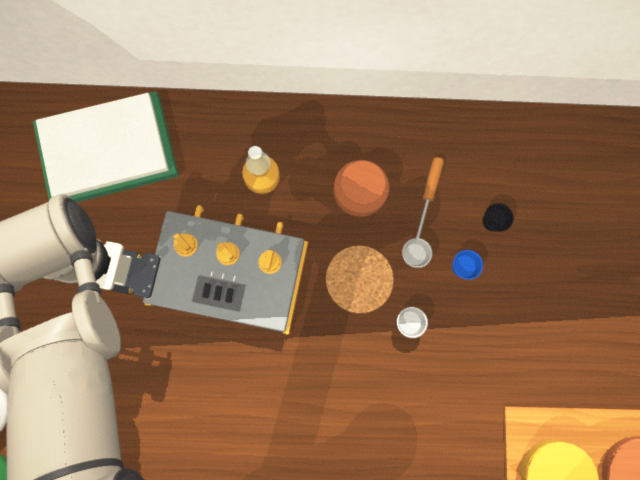

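Call:
{"name": "carry_out", "arguments": {"xyz": [[-0.03,0.015,0.4],[0,0,0.35],[0,0,0.25],[0,0,0],[0,0,0]], "dr": [[0,0,0],[0,0,0],[0,0,0],[0,0,0],[0,0,0]]}}

```text
time: 27.8
tool_pos: [526.7, 338.7, 127.9]
tcp_rot: [3.141, 0.001, 2.972]
contact_force: [-0.5, 0.3, -0.3]
grip_width: 41.4
```

```bash
python3 m.py 525.5 338.5 125 2.97; python3 - <<'E'
from h import *
c=capture("side");crop(c["image"],220,280,360,450,4,"s6.png")
E
```

```text
t27.80 pos [526.7 338.7 127.9] rot [3.141e+00 1.000e-03 2.972e+00] shift units [ 0.019 -0.007  0.049] turnz 0.01594923596674326 F [-0.5  0.3 -0.3] M [ 0.048 -0.169 -0.031] w 41.4 q [ 0.45  0.63  1.39 -0.    1.12 -0.95]
```

View pics/s6.png

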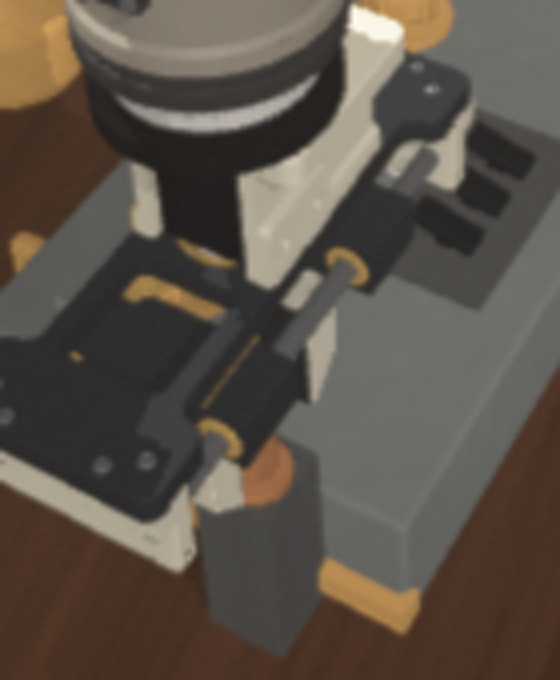

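Call:
{"name": "carry_out", "arguments": {"xyz": [[0,0,0.04],[0,0,0],[0,0,0],[0,0,0],[0,0,0]], "dr": [[0,0,0],[0,0,0],[0,0,0],[0,0,0],[0,0,0]], "gripper": -1}}

```text
time: 28.48
tool_pos: [526.1, 338.9, 124.8]
tcp_rot: [3.142, 0.0, 2.973]
contact_force: [-0.9, -0.5, 2.0]
grip_width: 15.5
```

```bash
python3 m.py 525.5 338.5 125 2.97
```

```text
t28.48 pos [526.1 338.9 124.8] rot [3.142 0.    2.973] shift units [ 0.009 -0.008 -0.003] turnz 0.01994348729900947 F [-0.9 -0.5  2. ] M [ 0.106 -0.098  0.054] w 15.5 q [ 0.45  0.64  1.39 -0.    1.11 -0.95]
```

Call:
{"name": "carry_out", "arguments": {"xyz": [[0,0,-0.3],[0,0,-0.5],[0,0,-0.5],[0,0,-0.5],[0,0,0],[0,0,0]], "dr": [[0,0,0],[0,0,0],[0,0,0],[0,0,0],[0,0,0],[0,0,0]]}}

```text
time: 29.22
tool_pos: [525.6, 338.6, 231.4]
tcp_rot: [-3.14, -0.002, 2.973]
contact_force: [-0.4, -0.6, -1.2]
grip_width: 15.1
```

```bash
python3 -c "
from h import *
S=np.load('S.npy');print(stw(S,[[-38.5,24,0],[-38.5,0,0],[-38.5,-24,0]])+[2.5,-.3,0])"
python3 m.py 515 129 232 2.97; python3 - <<'E'
from h import *
c=capture("side");crop(c["image"],220,230,400,430,3,"s7.png")
E
```

```text
[[514.28350307 193.61804646   0.        ]
 [510.167985   169.97354369   0.        ]
 [506.05246693 146.32904093   0.        ]]
t29.23 pos [525.6 338.6 231.4] rot [-3.140e+00 -2.000e-03  2.973e+00] shift units [-0.413 -3.473 -0.006] turnz 0.019414614909346397 F [-0.4 -0.6 -1.2] M [ 0.066 -0.074 -0.007] w 15.1 q [ 0.45  0.54  1.25 -0.    1.35 -0.95]
```

View pics/s7.png

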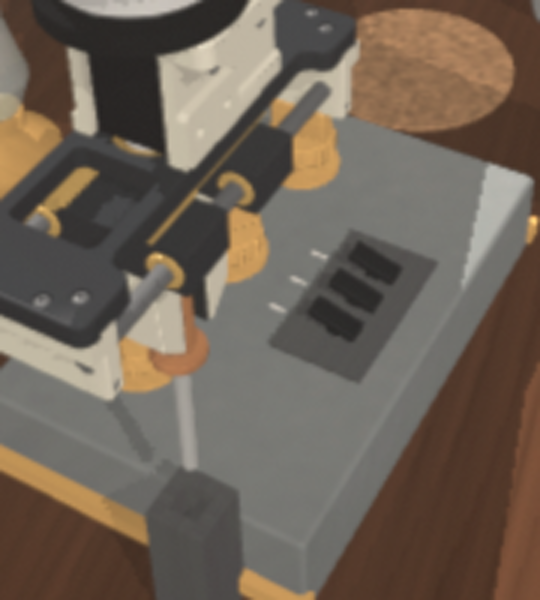

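```bash
python3 m.py 507 146.3 205 2.97
```

```text
t29.27 pos [525.5 338.5 231. ] rot [-3.140e+00 -2.000e-03  2.973e+00] shift units [-0.236 -3.209  0.439] turnz 0.01921724329750106 F [-0.4 -0.3 -1. ] M [ 0.071 -0.14  -0.019] w 15.6 q [ 0.45  0.54  1.25 -0.    1.35 -0.95]
```

Call:
{"name": "carry_out", "arguments": {"xyz": [[-0.059,-0.802,0],[-0.059,-0.802,0],[-0.059,-0.802,0],[-0.059,-0.802,0],[0,0,0.4],[0,0,0],[0,0,0]], "dr": [[0,0,0],[0,0,0],[0,0,0],[0,0,0],[0,0,0],[0,0,0],[0,0,0]]}}

```text
time: 30.15
tool_pos: [507.7, 147.1, 208.6]
tcp_rot: [-3.141, -0.001, 2.973]
contact_force: [0.9, -1.1, -0.1]
grip_width: 15.8
```

```bash
python3 m.py 507 146.3 205 2.97; python3 - <<'E'
from h import *
c=capture("side");crop(c["image"],240,230,400,390,4,"s8.png")
c=capture("top");crop(c["image"],115,195,315,340,4,"t8.png")
E
```

```text
t30.15 pos [507.7 147.1 208.6] rot [-3.141e+00 -1.000e-03  2.973e+00] shift units [ 0.01  -0.015  0.06 ] turnz 0.02376942815678412 F [ 0.9 -1.1 -0.1] M [ 0.075 -0.152  0.021] w 15.8 q [ 0.14  0.38  1.58 -0.    1.18 -1.27]
```

View pics/s8.png

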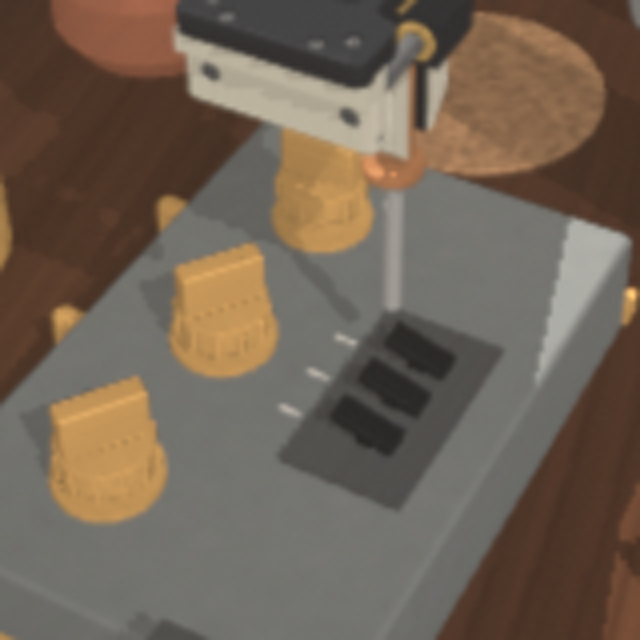

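View pics/t8.png

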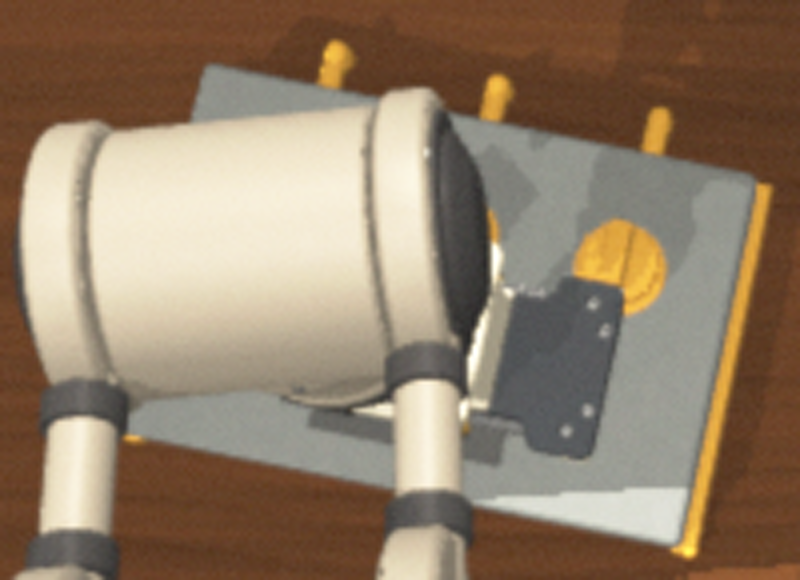

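```bash
python3 - <<'E'
from h import *
C=cams();ct,cs=C["top"],C["side"];S=np.load("S.npy")
print("tip side",onz(cs,338.25,307,93.8))
T=lambda x,y:(115+x/4,195+y/4)
Sd=lambda x,y:(240+x/4,230+y/4)
# far-edge mid and near-edge mid of the right rocker
print("far",tri(ct,T(463,374),cs,Sd(402,325)));print("near",tri(ct,T(453,430),cs,Sd(448,367)))
for n,p in (("tip@94",[507.7,147.1,93.8]),("end@72",[506,146.3,72]),("tipdown",[507.7,147.1,72])): print(n,(proj(cs,p)-[240,230])*4)
E
```

```text
tip side [504.56647133 149.99333511  93.8       ]
far (array([504.18304125, 144.45083428,  79.14573356]), np.float64(3.984158853410859))
near (array([478.89448784, 150.25310684,  66.74995586]), np.float64(1.3208659666261913))
tip@94 [[388.00138881 301.82731627]]
end@72 [[392.00905205 337.98615609]]
tipdown [[387.70416312 338.35932183]]
```

```bash
python3 - <<'E'
from h import *
c=capture("side");crop(c["image"],310,290,370,350,10,"s9.png")
a=cv2.imread("pics/top0.png");crop(a,190,268,250,318,10,"t9.png")
E
```

```text
(no output)
```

View pics/s9.png

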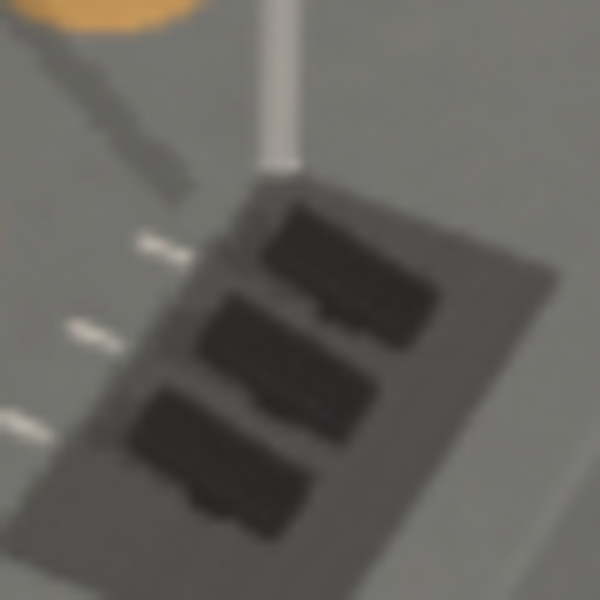

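View pics/t9.png

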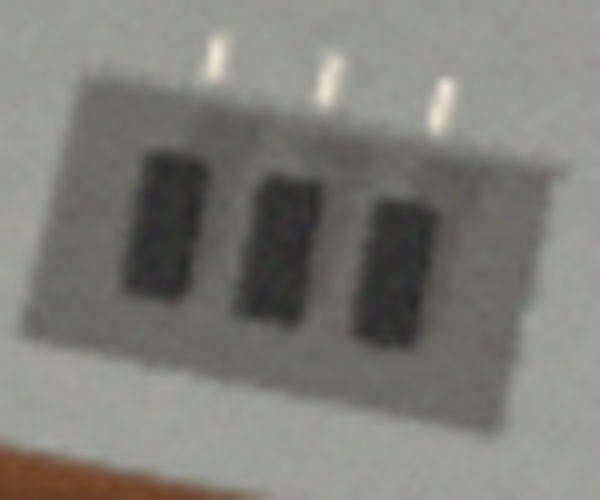

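```bash
python3 - <<'E'
from h import *
C=cams();ct,cs=C["top"],C["side"]
A=[((227.5,288),(336.2,315)),((233.8,288.8),(339.8,310.5)),((225.2,301.8),(350.5,325)),((231.5,302.8),(354,319.5))]
P=[]
for a,b in A:
    p,e=tri(ct,a,cs,b);P.append(p);print(p.round(1),round(e,1))
f=(P[0]+P[1])/2;n=(P[2]+P[3])/2; e=f+(n-f)*3.5/30;print(f,n,np.linalg.norm(f-n),"press",e)
for z in(70,73,76): print(z,onz(cs,338.7,313.1,z))
print(onz(ct,*np.array([229.9,289.9]),74))
E
```

```text
[507.4 152.   75.8] 0.2
[505.6 139.1  75.1] 1.0
[479.9 156.8  65. ] 0.7
[477.9 143.5  66.1] 0.0
[506.45833104 145.54777351  75.45111968] [478.91248823 150.16346232  65.58675512] 29.620663860129532 press [503.24464938 146.08627054  74.30027714]
70 [506.44245791 140.77760247  70.        ]
73 [505.57122532 143.65016529  73.        ]
76 [504.69999273 146.5227281   76.        ]
[503.65985271 147.15912746  74.        ]
```

```bash
python3 m.py 505.2 145.2 195 2.973
```

```text
t30.30 pos [508.  147.3 209.2] rot [3.141e+00 1.000e-03 2.974e+00] shift units [ 0.04  -0.042  0.237] turnz 0.005074250609229551 F [-0.7 -0.3  0.1] M [ 0.039 -0.216 -0.009] w 15.4 q [ 0.14  0.38  1.58 -0.    1.18 -1.27]
```

Call:
{"name": "carry_out", "arguments": {"xyz": [[0.04,-0.042,0],[0,0,0.22],[0,0,0.08],[0,0,0.06],[0,0,0]], "dr": [[0,0,0],[0,0,0],[0,0,0],[0,0,0],[0,0,0]]}}

```text
time: 30.92
tool_pos: [505.3, 144.6, 187.1]
tcp_rot: [3.142, 0.001, 2.973]
contact_force: [2.7, 0.4, 0.5]
grip_width: 15.3
```

```bash
python3 m.py 505.2 145.2 182 2.973;python3 - <<'E'
from h import *
c=capture("side");crop(c["image"],310,290,370,350,10,"s10.png")
E
```

```text
t30.93 pos [505.3 144.6 187.1] rot [3.142e+00 1.000e-03 2.973e+00] shift units [0.003 0.01  0.086] turnz -0.0026586208797318334 F [2.7 0.4 0.5] M [-0.01  -0.572 -0.027] w 15.3 q [ 0.13  0.4   1.62 -0.    1.12 -1.27]
```

View pics/s10.png

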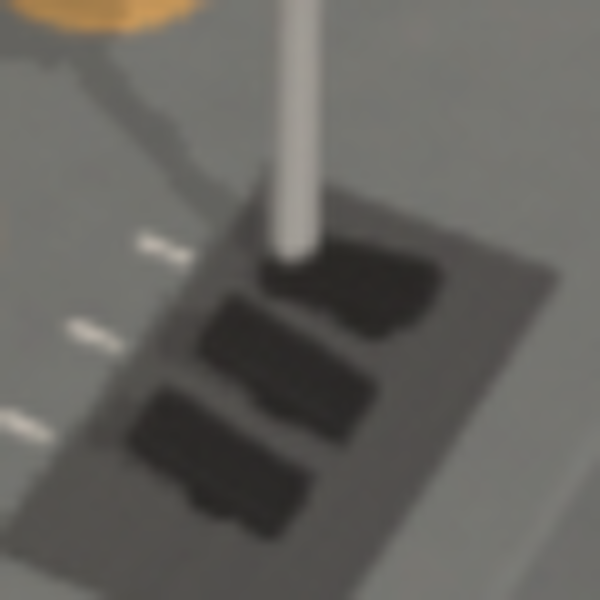

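Call:
{"name": "carry_out", "arguments": {"xyz": [[0,0,0.05],[0,0,0.04],[0,0,0]], "dr": [[0,0,0],[0,0,0],[0,0,0]]}}

```text
time: 31.35
tool_pos: [506.2, 144.8, 185.0]
tcp_rot: [3.14, 0.005, 2.973]
contact_force: [-2.6, -1.7, 22.1]
grip_width: 15.1
```

```bash
python3 m.py 505.2 145.2 182 2.973;python3 - <<'E'
from h import *
c=capture("side");crop(c["image"],310,290,370,350,10,"s11.png")
E
```

```text
t31.35 pos [506.2 144.8 185. ] rot [3.14  0.005 2.973] shift units [0.017 0.004 0.049] turnz -0.001018192200459994 F [-2.6 -1.7 22.1] M [-0.261  0.437  0.007] w 15.1 q [ 0.13  0.4   1.62 -0.    1.11 -1.27]
```

View pics/s11.png

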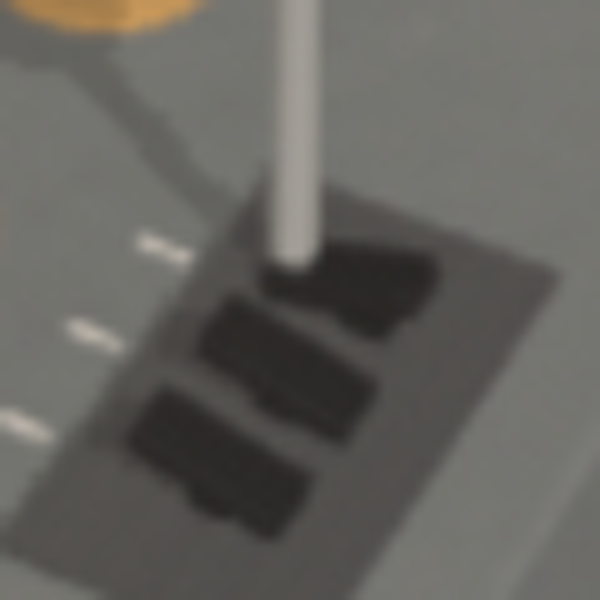

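Call:
{"name": "carry_out", "arguments": {"xyz": [[0,0,-0.3],[0,0,-0.5],[0,0,0],[0,0,0]], "dr": [[0,0,0],[0,0,0],[0,0,0],[0,0,0]]}}

```text
time: 31.9
tool_pos: [504.1, 144.6, 228.5]
tcp_rot: [-3.141, -0.002, 2.973]
contact_force: [0.1, -0.2, -1.5]
grip_width: 15.5
```

```bash
python3 m.py 525.8 338.7 230 2.973;python3 - <<'E'
from h import *
c=capture("side");crop(c["image"],310,270,370,350,8,"s12.png")
E
```

```text
t31.90 pos [504.1 144.6 228.5] rot [-3.141e+00 -2.000e-03  2.973e+00] shift units [ 0.186  3.25  -0.027] turnz -0.001636425939074582 F [ 0.1 -0.2 -1.5] M [ 0.082 -0.145 -0.004] w 15.5 q [ 0.13  0.36  1.56  0.    1.23 -1.27]
```

View pics/s12.png

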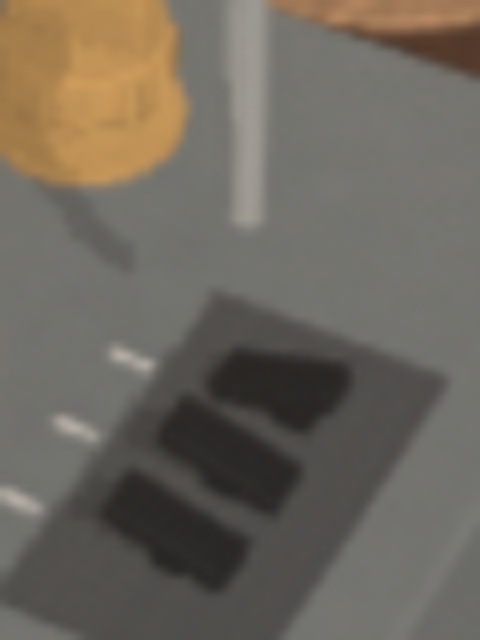

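Call:
{"name": "carry_out", "arguments": {"xyz": [[0.046,0.81,-0.01],[0.046,0.81,0],[0.046,0.81,0],[0.046,0.81,0],[0,0,0],[0,0,0]], "dr": [[0,0,0],[0,0,0],[0,0,0],[0,0,0],[0,0,0],[0,0,0]]}}

```text
time: 32.7
tool_pos: [526.1, 337.6, 228.8]
tcp_rot: [-3.139, -0.002, 2.973]
contact_force: [-0.7, -0.1, -0.3]
grip_width: 15.1
```

```bash
python3 m.py 525.8 338.7 125 2.973;python3 - <<'E'
from h import *
c=capture("side");crop(c["image"],220,230,400,430,3,"s13.png")
E
```

```text
t32.70 pos [526.1 337.6 228.8] rot [-3.139e+00 -2.000e-03  2.973e+00] shift units [0.005 0.021 1.73 ] turnz 0.0007848778461312559 F [-0.7 -0.1 -0.3] M [ 0.073 -0.206 -0.029] w 15.1 q [ 0.45  0.54  1.25 -0.    1.35 -0.95]
```

View pics/s13.png

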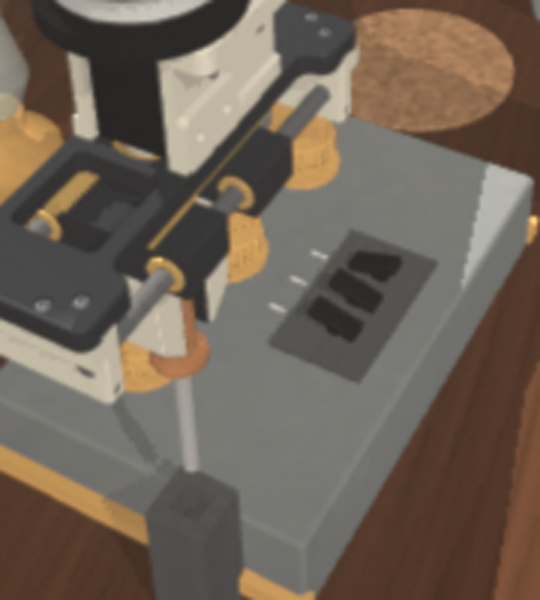

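Call:
{"name": "carry_out", "arguments": {"xyz": [[0,0.02,0.4],[0,0,0.3],[0,0,0.2],[0,0,0]], "dr": [[0,0,0],[0,0,0],[0,0,0],[0,0,0]]}}

```text
time: 33.25
tool_pos: [526.7, 338.3, 175.6]
tcp_rot: [-3.14, -0.001, 2.972]
contact_force: [0.0, -0.1, -0.2]
grip_width: 15.5
```

```bash
python3 m.py 525.8 338.7 125 2.973;python3 - <<'E'
from h import *
c=capture("side");crop(c["image"],240,280,330,440,4,"s14.png")
E
```

```text
t33.25 pos [526.7 338.3 175.6] rot [-3.140e+00 -1.000e-03  2.972e+00] shift units [0.015 0.005 0.843] turnz -0.009716201151543325 F [ 0.  -0.1 -0.2] M [ 0.09  -0.177 -0.02 ] w 15.5 q [ 0.45  0.59  1.33 -0.    1.23 -0.95]
```

View pics/s14.png

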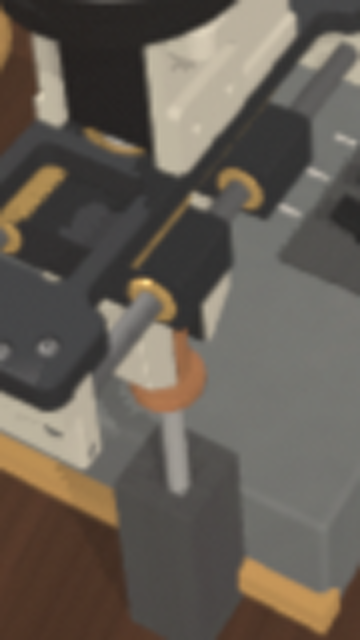

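```bash
python3 - <<'E'
from h import *
C=cams();cs=C["side"];S=np.load("S.npy")
for p in([526,338.5,61],[526,338.5,85],[524,338.5,85],[524-8,338.5+8,85]): print(p,proj(cs,p))
c=capture("side");crop(c["image"],260,370,310,420,12,"s15.png")
a=cv2.imread("pics/side0.png")
E
```

```text
[526, 338.5, 61] [[284.71159164 407.75617552]]
[526, 338.5, 85] [[283.65790729 397.65781102]]
[524, 338.5, 85] [[284.96849472 398.0495737 ]]
[516, 346.5, 85] [[288.05436586 404.35679442]]
```

View pics/s15.png

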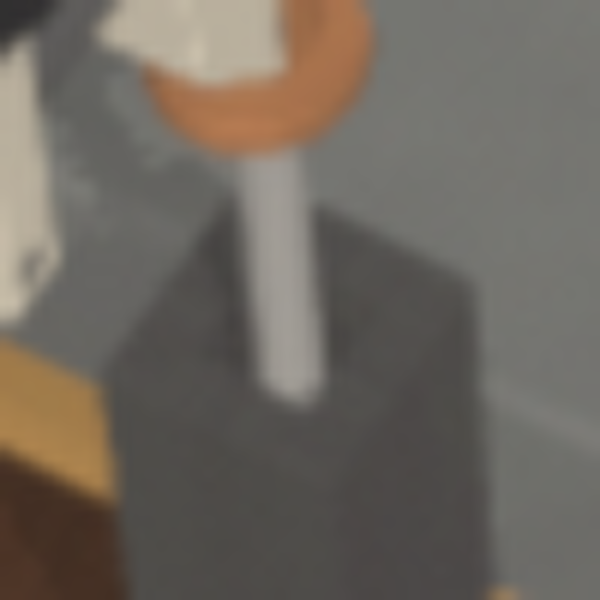

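Call:
{"name": "carry_out", "arguments": {"xyz": [[0,0,0.3],[0,0,0.25],[0,0,0.2],[0,0,0]], "dr": [[0,0,0],[0,0,0],[0,0,0],[0,0,0]]}}

```text
time: 33.85
tool_pos: [526.5, 339.0, 130.3]
tcp_rot: [-3.14, -0.002, 2.973]
contact_force: [-1.5, -0.2, -0.2]
grip_width: 15.3
```

```bash
python3 m.py 525.8 338.7 124 2.973
```

```text
t33.85 pos [526.5 339.  130.3] rot [-3.140e+00 -2.000e-03  2.973e+00] shift units [ 0.01  -0.007  0.105] turnz -0.0019352584266088518 F [-1.5 -0.2 -0.2] M [ 0.073 -0.16  -0.009] w 15.3 q [ 0.45  0.63  1.38 -0.    1.13 -0.95]
```

Call:
{"name": "carry_out", "arguments": {"xyz": [[0,0,0.07],[0,0,0.03],[0,0,0]], "dr": [[0,0,0],[0,0,0],[0,0,0]]}}

```text
time: 34.22
tool_pos: [527.0, 339.3, 125.4]
tcp_rot: [3.142, 0.0, 2.973]
contact_force: [0.4, 1.3, -1.5]
grip_width: 15.6
```

```bash
python3 m.py 525.8 338.7 124 2.973
```

```text
t34.23 pos [527.  339.3 125.4] rot [3.142 0.    2.973] shift units [ 0.017 -0.013  0.024] turnz -0.0023224508089601664 F [ 0.4  1.3 -1.5] M [ 0.074 -0.185 -0.009] w 15.6 q [ 0.45  0.64  1.39 -0.    1.12 -0.95]
```

Call:
{"name": "carry_out", "arguments": {"xyz": [[0,0,0.02],[0,0,0],[0,0,0],[0,0,0],[0,0,-0.5],[0,0,-0.7],[0,0,0]], "dr": [[0,0,0],[0,0,0],[0,0,0],[0,0,0],[0,0,0],[0,0,0],[0,0,0]], "gripper": -0.1}}

```text
time: 35.1
tool_pos: [528.5, 340.1, 200.0]
tcp_rot: [3.137, 0.006, 2.973]
contact_force: [-0.8, -0.0, -1.2]
grip_width: 41.2
```

```bash
python3 m.py 450 100 250 2.973;python3 - <<'E'
from h import *
c=capture("side");cv2.imwrite("pics/s16.png",c["image"])
c=capture("top");cv2.imwrite("pics/t16.png",c["image"])
E
```

```text
t35.10 pos [528.5 340.1 200. ] rot [3.137 0.006 2.973] shift units [ 0.613 -4.162 -0.855] turnz -0.0019027905665165556 F [-0.8 -0.  -1.2] M [ 0.021 -0.163  0.031] w 41.2 q [ 0.45  0.57  1.3  -0.    1.27 -0.95]
```

View pics/s16.png

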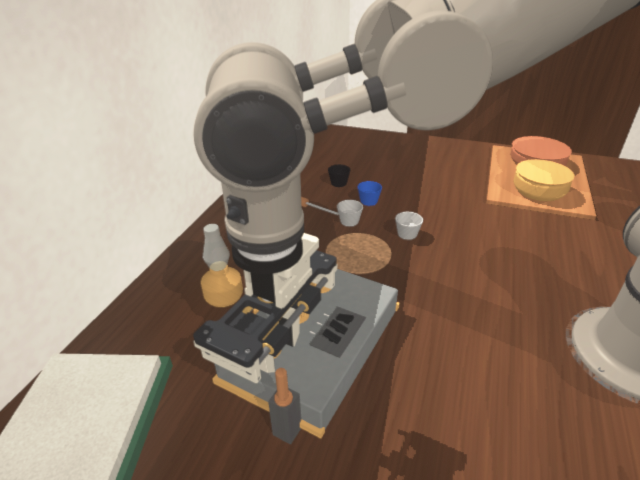

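View pics/t16.png

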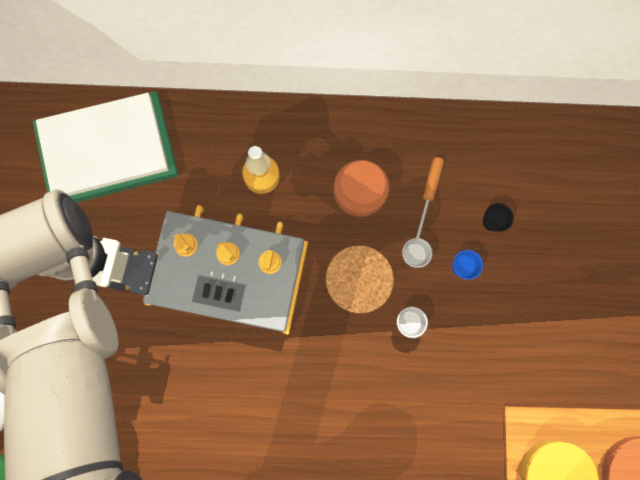

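```bash
python3 - <<'E'
from h import *
a=cv2.imread("pics/t16.png");b=cv2.imread("pics/s16.png")
A=cv2.resize(a[150:345,385:515],None,fx=3,fy=3,interpolation=cv2.INTER_CUBIC);B=cv2.resize(b[155:255,290:430],None,fx=2.8,fy=2.8,interpolation=cv2.INTER_CUBIC)
B=cv2.copyMakeBorder(B,0,A.shape[0]-B.shape[0],0,0,cv2.BORDER_CONSTANT);cv2.imwrite("pics/c17.png",np.hstack([A,B]));print(A.shape,B.shape)
C=cams();ct,cs=C["top"],C["side"]
for n,p in(("A",(417,252)),("B",(412,322))):print(n,onz(ct,*p,45))
E
```

```text
(585, 390, 3) (585, 392, 3)
A [ 599.92823878 -244.8993087    45.        ]
B [ 450.1347218  -234.13197658   45.        ]
```

View pics/c17.png

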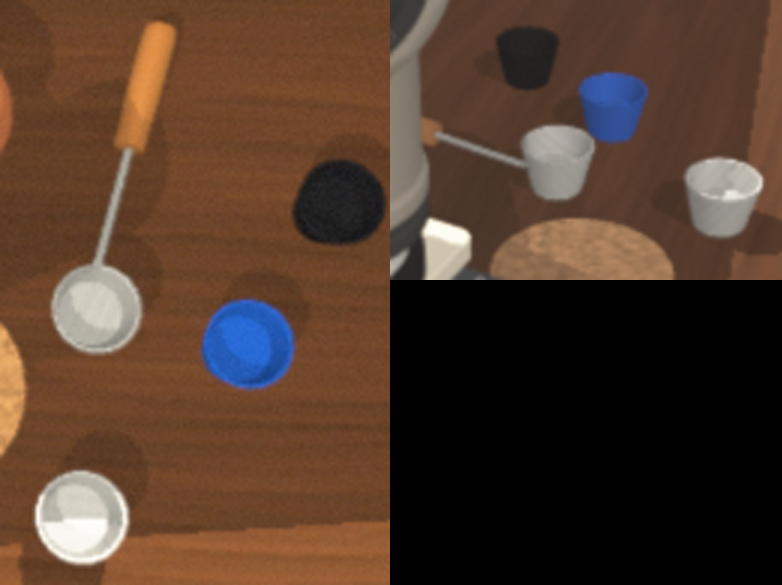

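```bash
python3 m.py 452 -234.5 200 2.973
```

```text
t35.20 pos [526.8 339.3 196.2] rot [3.141 0.    2.973] shift units [-0.378 -9.636 -0.065] turnz -0.001944788700536692 F [-0.  -0.3 -0.3] M [ 0.097 -0.194 -0.018] w 41.4 q [ 0.45  0.57  1.3  -0.    1.27 -0.95]
```

Call:
{"name": "carry_out", "arguments": {"xyz": [[-0.034,-0.876,-0.01],[-0.034,-0.876,0],[-0.034,-0.876,0],[-0.034,-0.876,0],[-0.034,-0.876,0],[-0.034,-0.876,0],[-0.034,-0.876,0],[-0.034,-0.876,0]], "dr": [[0,0,0],[0,0,0],[0,0,0],[0,0,0],[0,0,0],[0,0,0],[0,0,0],[0,0,0]]}}

```text
time: 36.2
tool_pos: [471.2, -79.3, 195.5]
tcp_rot: [3.141, -0.002, 2.973]
contact_force: [0.5, 0.9, -0.1]
grip_width: 41.4
```

Call:
{"name": "carry_out", "arguments": {"xyz": [[-0.034,-0.876,0],[-0.034,-0.876,0],[-0.034,-0.876,0],[0,0,0],[0,0,0],[0,0,0]], "dr": [[0,0,0],[0,0,0],[0,0,0],[0,0,0],[0,0,0],[0,0,0]], "gripper": 0.8}}

```text
time: 36.95
tool_pos: [451.8, -233.0, 196.3]
tcp_rot: [3.141, -0.001, 2.974]
contact_force: [0.2, -0.4, 0.6]
grip_width: 82.6
```

```bash
python3 m.py 452 -234.5 53 2.973;python3 - <<'E'
from h import *
c=capture("side");crop(c["image"],180,100,440,420,1.8,"s18.png");cv2.imwrite("pics/s18f.png",c["image"])
c=capture("top");cv2.imwrite("pics/t18.png",c["image"])
E
```

```text
t36.95 pos [ 451.8 -233.   196.3] rot [ 3.141e+00 -1.000e-03  2.974e+00] shift units [-0.009 -0.025  2.389] turnz 0.008459863074704716 F [ 0.2 -0.4  0.6] M [ 0.061 -0.102 -0.063] w 82.6 q [-0.63  0.36  1.65  0.    1.13 -2.03]
```

View pics/s18.png

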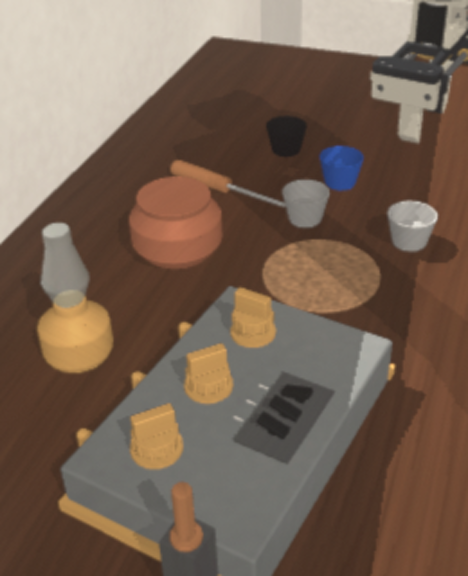

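View pics/t18.png

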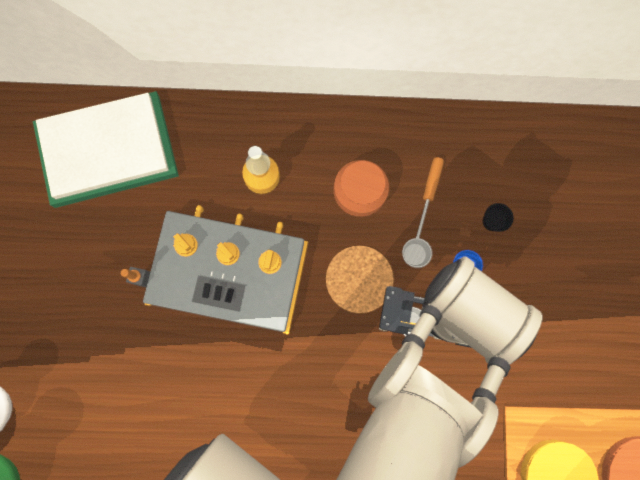

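Call:
{"name": "carry_out", "arguments": {"xyz": [[-0.01,-0.025,0.7],[0,0,0.6],[0,0,0.5],[0,0,0.3],[0,0,0.2],[0,0,0.09],[0,0,0]], "dr": [[0,0,0],[0,0,0],[0,0,0],[0,0,0],[0,0,0],[0,0,0],[0,0,0]]}}

```text
time: 37.92
tool_pos: [452.4, -235.9, 53.5]
tcp_rot: [-3.141, 0.0, 2.973]
contact_force: [-0.2, -0.7, -1.1]
grip_width: 82.5
```

```bash
python3 m.py 452 -234.5 53 2.973;python3 - <<'E'
from h import *
c=capture("side");crop(c["image"],300,120,480,270,4,"s19.png")
E
```

```text
t37.92 pos [ 452.4 -235.9   53.5] rot [-3.141  0.     2.973] shift units [0.01  0.022 0.009] turnz 0.00041736644273312654 F [-0.2 -0.7 -1.1] M [ 0.04  -0.155 -0.068] w 82.5 q [-0.63  0.56  1.8  -0.    0.78 -2.03]
```

View pics/s19.png

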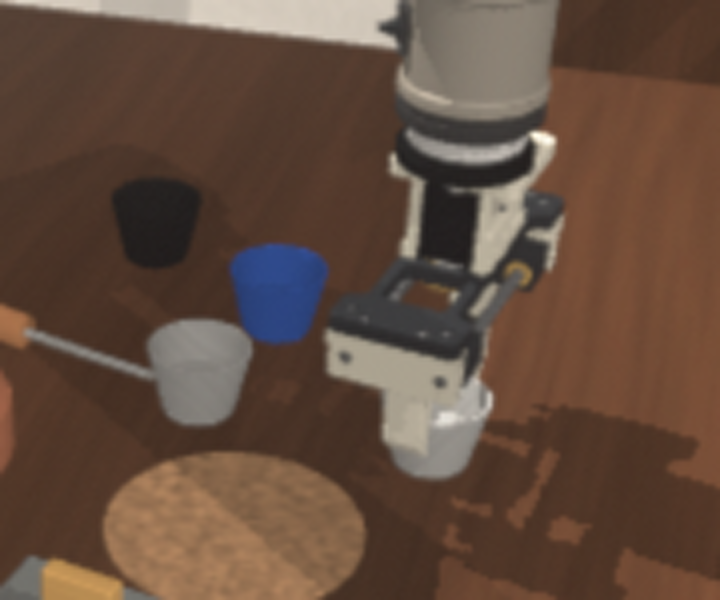

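```bash
python3 - <<'E'
from h import *
C=cams();cs=C["side"]
p=np.array([452.4,-235.9,0]); u=np.array([np.sin(2.973),-np.cos(2.973),0])
for s in(41,60):
  for sg in (9.5,-9.5):
    q=p+u*s+sg*np.array([np.cos(2.973),np.sin(2.973),0])+[0,0,31.5]
    print(s,sg,(proj(cs,q)-[300,120])*4)
an=np.linspace(0,6.28,9)
for c in([452.4,-235.9],[450,-234]):
    print(c,((proj(cs,np.c_[c[0]+32.5*np.cos(an),c[1]+32.5*np.sin(an),0*an+45])-[300,120])*4).round(0).tolist(), ((proj(cs,np.c_[c[0]+22.5*np.cos(an),c[1]+22.5*np.sin(an),0*an])-[300,120])*4).round(0).tolist())
E
```

```text
41 9.5 [[420.2820369  449.06115501]]
41 -9.5 [[389.29747062 440.41520126]]
60 9.5 [[408.5420365  465.96292767]]
60 -9.5 [[377.25046836 457.08604141]]
[452.4, -235.9] [[377.0, 382.0], [385.0, 405.0], [421.0, 420.0], [464.0, 418.0], [487.0, 400.0], [477.0, 377.0], [442.0, 363.0], [401.0, 365.0], [377.0, 382.0]] [[388.0, 447.0], [393.0, 463.0], [417.0, 474.0], [446.0, 472.0], [462.0, 460.0], [455.0, 444.0], [431.0, 433.0], [404.0, 434.0], [388.0, 447.0]]
[450, -234] [[381.0, 384.0], [389.0, 407.0], [425.0, 423.0], [467.0, 421.0], [490.0, 403.0], [481.0, 380.0], [445.0, 365.0], [404.0, 367.0], [381.0, 384.0]] [[391.0, 449.0], [396.0, 465.0], [421.0, 476.0], [449.0, 475.0], [465.0, 462.0], [459.0, 446.0], [435.0, 436.0], [407.0, 437.0], [391.0, 449.0]]
```

Call:
{"name": "carry_out", "arguments": {"xyz": [[0,0,0],[0,0,0],[0,0,0],[0,0,0],[0,0,0]], "dr": [[0,0,0],[0,0,0],[0,0,0],[0,0,0],[0,0,0]], "gripper": -1}}

```text
time: 38.6
tool_pos: [452.4, -236.1, 53.7]
tcp_rot: [-3.141, 0.001, 2.973]
contact_force: [-0.4, 1.4, 5.4]
grip_width: 62.4
```

Call:
{"name": "carry_out", "arguments": {"xyz": [[0,0,-0.3],[0,0,-0.5],[0,0,-0.5],[0,0,0],[0,0,0]], "dr": [[0,0,0],[0,0,0],[0,0,0],[0,0,0],[0,0,0]]}}

```text
time: 39.22
tool_pos: [451.6, -235.6, 130.4]
tcp_rot: [3.141, -0.001, 2.973]
contact_force: [0.0, 0.7, -1.2]
grip_width: 62.9
```

```bash
python3 m.py 544 -125 130 2.973;python3 - <<'E'
from h import *
c=capture("side");crop(c["image"],300,70,480,270,3,"s20.png")
E
```

```text
t39.23 pos [ 451.6 -235.6  130.4] rot [ 3.141e+00 -1.000e-03  2.973e+00] shift units [-1.208  2.076  0.006] turnz -0.0021399888359490264 F [ 0.   0.7 -1.2] M [ 0.156 -0.102  0.038] w 62.9 q [-0.63  0.44  1.73 -0.    0.97 -2.03]
```

View pics/s20.png

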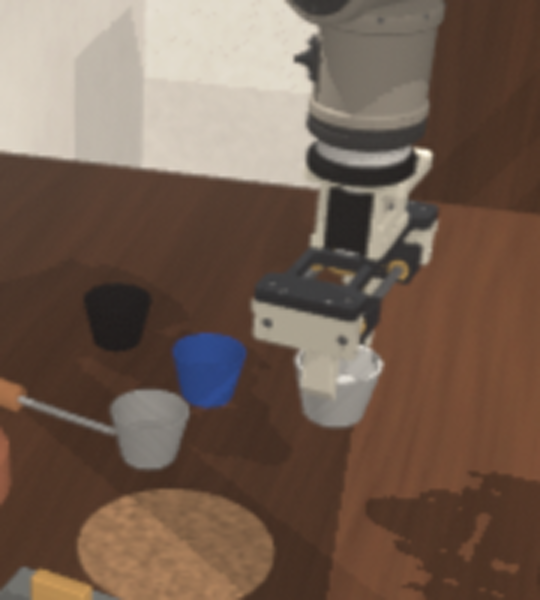

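Call:
{"name": "carry_out", "arguments": {"xyz": [[-0.302,0.52,0],[-0.302,0.52,0],[-0.302,0.52,0],[-0.302,0.52,0],[0,0,0.5],[0,0,0.3],[0,0,0.2],[0,0,0]], "dr": [[0,0,0],[0,0,0],[0,0,0],[0,0,0],[0,0,0],[0,0,0],[0,0,0],[0,0,0]]}}

```text
time: 40.28
tool_pos: [543.8, -125.0, 69.9]
tcp_rot: [3.141, -0.003, 2.973]
contact_force: [0.6, -0.4, -1.7]
grip_width: 62.6
```

```bash
python3 m.py 544 -125 57.7 2.973
```

```text
t40.27 pos [ 543.8 -125.    69.9] rot [ 3.141e+00 -3.000e-03  2.973e+00] shift units [-0.004 -0.     0.204] turnz -0.003352769248189193 F [ 0.6 -0.4 -1.7] M [ 0.114 -0.138 -0.019] w 62.6 q [-0.36  0.6   1.65 -0.    0.9  -1.76]
```

Call:
{"name": "carry_out", "arguments": {"xyz": [[0,0,0.1],[0,0,0.06],[0,0,0.03],[0,0,0]], "dr": [[0,0,0],[0,0,0],[0,0,0],[0,0,0]]}}

```text
time: 40.78
tool_pos: [544.6, -125.2, 60.0]
tcp_rot: [-3.141, 0.0, 2.973]
contact_force: [-0.9, 0.1, -0.4]
grip_width: 62.8
```

```bash
python3 m.py 544 -125 57.7 2.973;python3 - <<'E'
from h import *
c=capture("side");crop(c["image"],290,120,470,300,3.3,"s21.png")
E
```

```text
t40.77 pos [ 544.6 -125.2   60. ] rot [-3.141  0.     2.973] shift units [0.011 0.001 0.039] turnz -0.0022951214888147467 F [-0.9  0.1 -0.4] M [ 0.091 -0.213 -0.038] w 62.8 q [-0.36  0.62  1.65 -0.    0.87 -1.76]
```

View pics/s21.png

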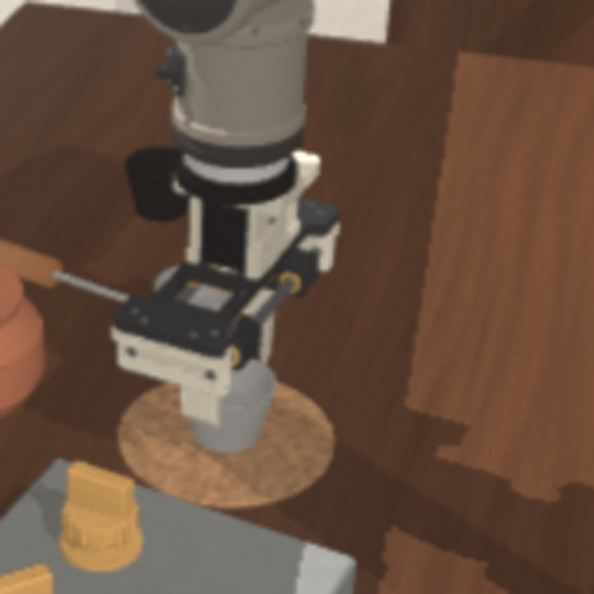

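Call:
{"name": "carry_out", "arguments": {"xyz": [[0,0,0.025],[0,0,0.015],[0,0,0]], "dr": [[0,0,0],[0,0,0],[0,0,0]]}}

```text
time: 41.2
tool_pos: [544.6, -125.2, 57.8]
tcp_rot: [-3.141, 0.0, 2.973]
contact_force: [-0.7, 0.5, 2.4]
grip_width: 62.7
```

```bash
python3 m.py 544 -125 57.7 2.973
```

```text
t41.20 pos [ 544.6 -125.2   57.8] rot [-3.141  0.     2.973] shift units [0.011 0.001 0.002] turnz -0.0019883200087276983 F [-0.7  0.5  2.4] M [ 0.074 -0.003 -0.   ] w 62.7 q [-0.36  0.62  1.65 -0.    0.87 -1.76]
```

Contact (Fz up). Release, lift.

Call:
{"name": "carry_out", "arguments": {"xyz": [[0,0,0],[0,0,0],[0,0,0],[0,0,0],[0,0,-0.5],[0,0,-0.6],[0,0,-0.3],[0,0,0]], "dr": [[0,0,0],[0,0,0],[0,0,0],[0,0,0],[0,0,0],[0,0,0],[0,0,0],[0,0,0]], "gripper": 0.8}}

```text
time: 42.2
tool_pos: [545.4, -125.4, 142.9]
tcp_rot: [-3.141, 0.003, 2.973]
contact_force: [-0.2, 0.2, -0.3]
grip_width: 82.7
```

```bash
python3 m.py 602 -245 140 2.973;python3 - <<'E'
from h import *
c=capture("top");cv2.imwrite("pics/t22.png",c["image"])
c=capture("side");crop(c["image"],290,120,470,300,3.3,"s22.png")
E
```

```text
t42.20 pos [ 545.4 -125.4  142.9] rot [-3.141e+00  3.000e-03  2.973e+00] shift units [-1.265 -1.806  0.053] turnz -0.0018097691547056065 F [-0.2  0.2 -0.3] M [ 0.111 -0.169  0.063] w 82.7 q [-0.36  0.51  1.58 -0.    1.05 -1.76]
```

View pics/s22.png

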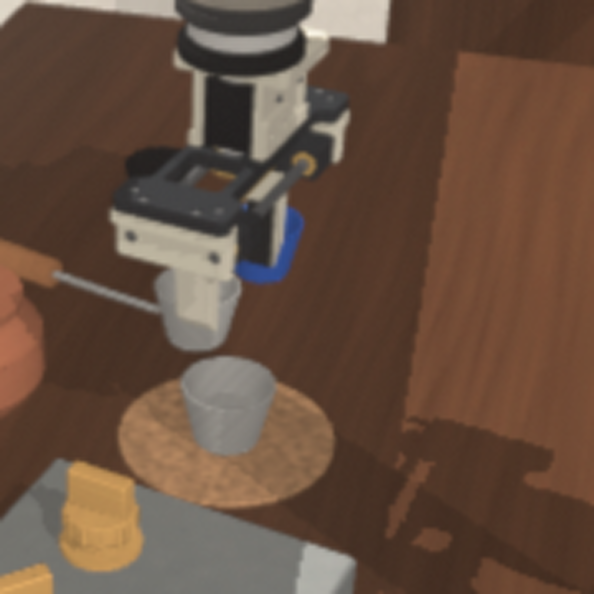

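View pics/t22.png

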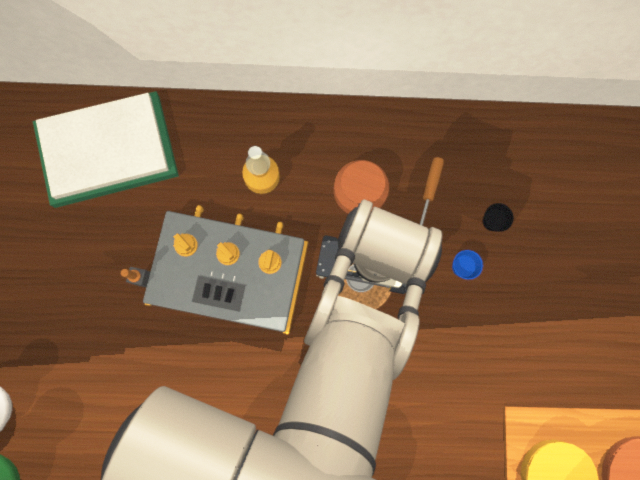

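Call:
{"name": "carry_out", "arguments": {"xyz": [[-0.316,-0.452,0],[-0.316,-0.452,0],[-0.316,-0.452,0],[-0.316,-0.452,0],[0,0,0],[0,0,0]], "dr": [[0,0,0],[0,0,0],[0,0,0],[0,0,0],[0,0,0],[0,0,0]]}}

```text
time: 43.05
tool_pos: [600.3, -244.1, 140.1]
tcp_rot: [3.14, -0.003, 2.973]
contact_force: [0.2, -0.4, 1.2]
grip_width: 82.7
```

```bash
python3 m.py 602 -245.5 53.5 2.973;python3 - <<'E'
from h import *
c=capture("top");cv2.imwrite("pics/t23.png",c["image"])
c=capture("side");crop(c["image"],290,120,470,300,3.3,"s23.png")
E
```

```text
t43.05 pos [ 600.3 -244.1  140.1] rot [ 3.140e+00 -3.000e-03  2.973e+00] shift units [-0.035 -0.02   1.443] turnz -0.0028407317517283393 F [ 0.2 -0.4  1.2] M [ 0.069 -0.17   0.046] w 82.7 q [-0.5   0.66  1.3   0.    1.19 -1.91]
```

View pics/s23.png

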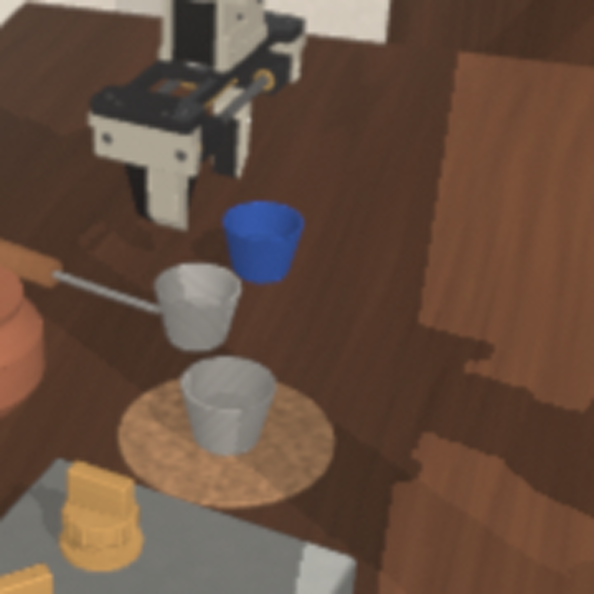

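View pics/t23.png

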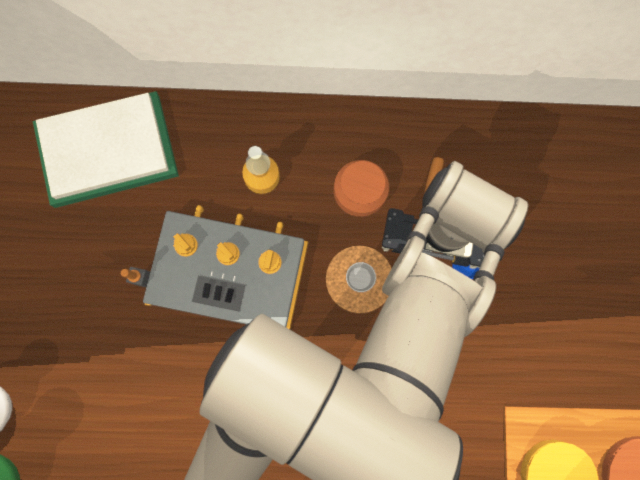

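Call:
{"name": "carry_out", "arguments": {"xyz": [[-0.03,-0.02,0.5],[0,0,0.4],[0,0,0.3],[0,0,0.15],[0,0,0.07],[0,0,0],[0,0,0]], "dr": [[0,0,0],[0,0,0],[0,0,0],[0,0,0],[0,0,0],[0,0,0],[0,0,0]]}}

```text
time: 44.02
tool_pos: [603.1, -246.6, 57.2]
tcp_rot: [-3.141, 0.001, 2.973]
contact_force: [0.0, -0.2, 0.0]
grip_width: 82.7
```

```bash
python3 m.py 602 -245.5 53.5 2.973;python3 - <<'E'
from h import *
C=cams();print(onz(C["top"],361,277,49))
c=capture("side");crop(c["image"],290,120,410,240,5,"s24.png")
E
```

```text
t44.02 pos [ 603.1 -246.6   57.2] rot [-3.141e+00  1.000e-03  2.973e+00] shift units [0.021 0.014 0.061] turnz -0.0023731251155152734 F [ 0.  -0.2  0. ] M [ 0.06  -0.191  0.034] w 82.7 q [-0.51  0.76  1.36 -0.    1.02 -1.91]
[ 541.56990206 -124.48518896   49.        ]
```

View pics/s24.png

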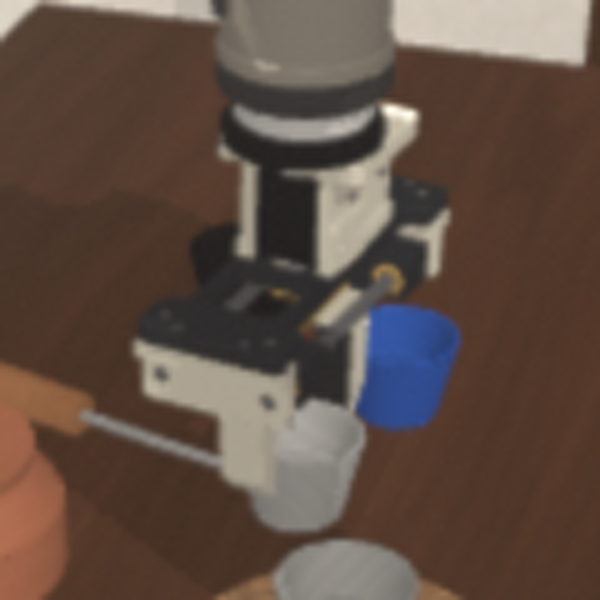

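Call:
{"name": "carry_out", "arguments": {"xyz": [[0,0.015,0.06],[0,0,0],[0,0,0]], "dr": [[0,0,0],[0,0,0],[0,0,0]]}}

```text
time: 44.45
tool_pos: [602.9, -245.4, 52.7]
tcp_rot: [-3.142, -0.0, 2.973]
contact_force: [0.1, -0.6, 0.0]
grip_width: 82.7
```

Call:
{"name": "carry_out", "arguments": {"xyz": [[0,0,0],[0,0,0],[0,0,0],[0,0,0],[0,0,0]], "dr": [[0,0,0],[0,0,0],[0,0,0],[0,0,0],[0,0,0]], "gripper": -1}}

```text
time: 45.08
tool_pos: [602.9, -245.5, 52.8]
tcp_rot: [-3.141, 0.0, 2.973]
contact_force: [0.7, -1.1, 0.5]
grip_width: 63.1
```

```bash
python3 m.py 602 -245.5 53.5 2.973
```

```text
t45.08 pos [ 602.9 -245.5   52.8] rot [-3.141  0.     2.973] shift units [ 0.015 -0.002 -0.011] turnz -0.0022441491434310895 F [ 0.7 -1.1  0.5] M [ 0.055 -0.182 -0.013] w 63.1 q [-0.5   0.76  1.37 -0.    1.01 -1.91]
```

Call:
{"name": "carry_out", "arguments": {"xyz": [[0,0,-0.3],[0,0,-0.5],[0,0,-0.6],[0,0,0],[0,0,0]], "dr": [[0,0,0],[0,0,0],[0,0,0],[0,0,0],[0,0,0]]}}

```text
time: 45.7
tool_pos: [602.5, -245.2, 136.6]
tcp_rot: [3.141, -0.001, 2.973]
contact_force: [-0.4, -0.6, -1.4]
grip_width: 62.7
```

```bash
python3 m.py 544.6 -125.2 135 2.973;python3 - <<'E'
from h import *
c=capture("side");crop(c["image"],290,100,470,280,3.3,"s25.png")
E
```

```text
t45.70 pos [ 602.5 -245.2  136.6] rot [ 3.141e+00 -1.000e-03  2.973e+00] shift units [1.287 1.809 0.028] turnz -0.0016559884224110826 F [-0.4 -0.6 -1.4] M [ 0.054 -0.162  0.02 ] w 62.7 q [-0.5   0.67  1.3  -0.    1.18 -1.91]
```

View pics/s25.png

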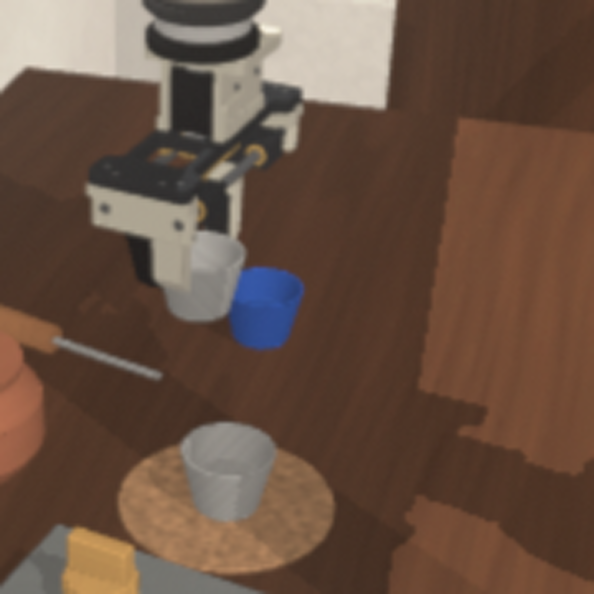

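Call:
{"name": "carry_out", "arguments": {"xyz": [[0.322,0.452,0],[0.322,0.452,0],[0.322,0.452,0],[0.322,0.452,0],[0,0,0],[0,0,0]], "dr": [[0,0,0],[0,0,0],[0,0,0],[0,0,0],[0,0,0],[0,0,0]]}}

```text
time: 46.5
tool_pos: [545.1, -125.8, 136.2]
tcp_rot: [-3.141, -0.0, 2.973]
contact_force: [-0.3, -1.1, -1.4]
grip_width: 63.1
```

```bash
python3 m.py 544.6 -125.2 85 2.973;python3 - <<'E'
from h import *
c=capture("side");crop(c["image"],290,140,440,290,4,"s26.png")
E
```

```text
t46.50 pos [ 545.1 -125.8  136.2] rot [-3.141 -0.     2.973] shift units [0.009 0.009 0.854] turnz -0.0005397750250240881 F [-0.3 -1.1 -1.4] M [ 0.02  -0.197 -0.005] w 63.1 q [-0.36  0.52  1.58 -0.    1.04 -1.77]
```

View pics/s26.png

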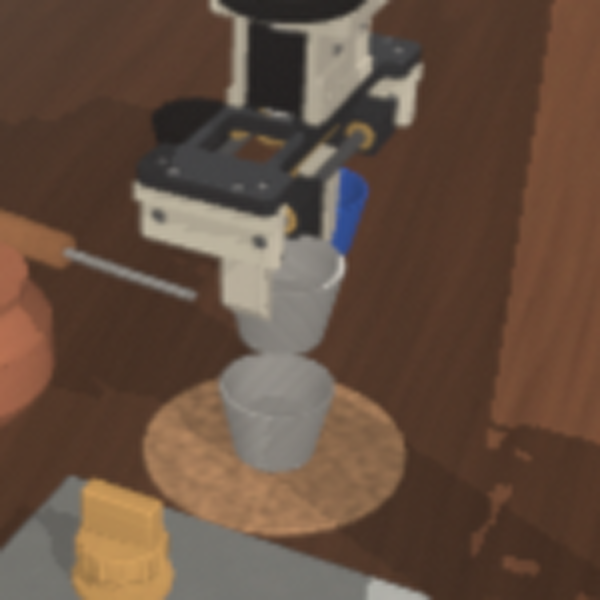

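```bash
python3 - <<'E'
from h import *
C=cams();cs=C["side"]
for z in(4,24,49,84,129): print(z,(proj(cs,[542,-124.5,z])-[290,140])*4)
print(onz(cs,290+276/4,140+387/4,49))
print(onz(cs,290+285/4,140+330/4,84))
E
```

```text
4 [[272.74619676 446.24081385]]
24 [[273.92496311 418.13810478]]
49 [[275.43692714 382.09170297]]
84 [[277.6289635  329.83184638]]
129 [[280.58461226 259.36687442]]
[ 540.45705953 -120.04509578   49.        ]
[ 538.13200191 -125.5703335    84.        ]
```

Call:
{"name": "carry_out", "arguments": {"xyz": [[-0.03,0.01,0.4],[0,0,0.25],[0,0,0.15],[0,0,0],[0,0,0]], "dr": [[0,0,0],[0,0,0],[0,0,0],[0,0,0],[0,0,0]]}}

```text
time: 47.18
tool_pos: [547.2, -125.4, 89.3]
tcp_rot: [-3.141, 0.001, 2.973]
contact_force: [-0.0, 0.2, -1.6]
grip_width: 62.8
```

```bash
python3 m.py 544.6 -125.2 77 2.973;python3 - <<'E'
from h import *
c=capture("side");crop(c["image"],320,190,400,270,7,"s27.png")
E
```

```text
t47.17 pos [ 547.2 -125.4   89.3] rot [-3.141e+00  1.000e-03  2.973e+00] shift units [ 0.043 -0.003  0.205] turnz -0.002240708676235098 F [-0.   0.2 -1.6] M [ 0.084 -0.231  0.042] w 62.8 q [-0.36  0.58  1.62 -0.    0.94 -1.76]
```

View pics/s27.png

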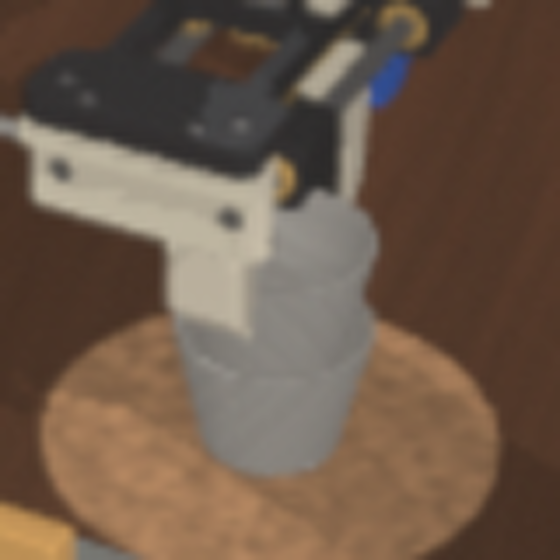

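Call:
{"name": "carry_out", "arguments": {"xyz": [[0,0,0.1],[0,0,0.06],[0,0,0.03],[0,0,0]], "dr": [[0,0,0],[0,0,0],[0,0,0],[0,0,0]]}}

```text
time: 47.72
tool_pos: [546.7, -125.2, 77.2]
tcp_rot: [-3.142, -0.0, 2.973]
contact_force: [-1.0, 0.3, -0.6]
grip_width: 63.1
```

```bash
python3 m.py 544.6 -125.2 77 2.973
```

```text
t47.73 pos [ 546.7 -125.2   77.2] rot [-3.142 -0.     2.973] shift units [ 0.034 -0.006  0.003] turnz -0.0022601740712697807 F [-1.   0.3 -0.6] M [ 0.103 -0.085 -0.086] w 63.1 q [-0.36  0.6   1.63 -0.    0.91 -1.76]
```

Call:
{"name": "carry_out", "arguments": {"xyz": [[0,0,0.02],[0,0,0],[0,0,0]], "dr": [[0,0,0],[0,0,0],[0,0,0]]}}

```text
time: 48.1
tool_pos: [547.0, -125.3, 76.7]
tcp_rot: [-3.141, 0.001, 2.973]
contact_force: [-2.2, 0.5, 5.5]
grip_width: 62.8
```

Call:
{"name": "carry_out", "arguments": {"xyz": [[0,0,0],[0,0,0],[0,0,0],[0,0,0],[0,0,-0.5],[0,0,-0.7],[0,0,-0.7],[0,0,0]], "dr": [[0,0,0],[0,0,0],[0,0,0],[0,0,0],[0,0,0],[0,0,0],[0,0,0],[0,0,0]], "gripper": 0.8}}

```text
time: 49.1
tool_pos: [548.5, -125.8, 193.7]
tcp_rot: [-3.14, 0.007, 2.973]
contact_force: [-0.2, -0.1, 0.1]
grip_width: 82.6
```

```bash
python3 m.py 350 -300 250 2.973;python3 - <<'E'
from h import *
c=capture("side");cv2.imwrite("pics/s28.png",c["image"]);crop(c["image"],280,160,440,300,4,"s28c.png")
E
```

```text
t49.10 pos [ 548.5 -125.8  193.7] rot [-3.14   0.007  2.973] shift units [ 2.767 -3.419 -0.954] turnz -0.0013846145312466905 F [-0.2 -0.1  0.1] M [ 0.094 -0.169  0.002] w 82.6 q [-0.36  0.45  1.51 -0.    1.17 -1.76]
```

View pics/s28c.png

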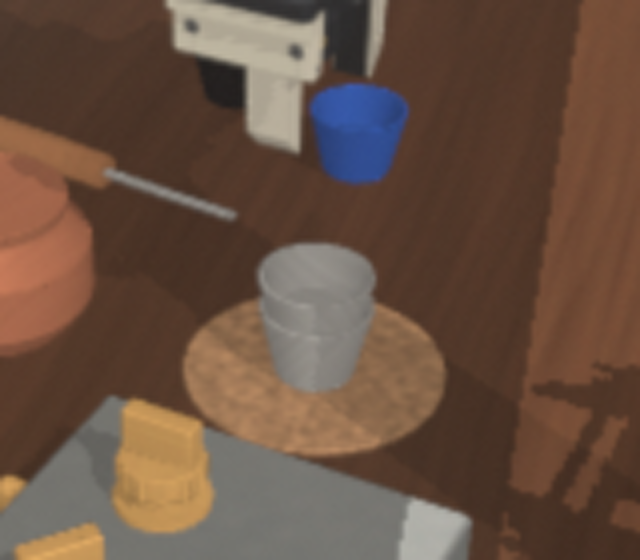

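Call:
{"name": "carry_out", "arguments": {"xyz": [[0.5,-0.62,-0.2],[0.5,-0.62,-0.2],[0.5,-0.62,-0.2],[0.5,-0.62,-0.2],[0.5,-0.62,0],[0,0,0],[0,0,0]], "dr": [[0,0,0],[0,0,0],[0,0,0],[0,0,0],[0,0,0],[0,0,0],[0,0,0]]}}

```text
time: 50.02
tool_pos: [367.6, -282.9, 237.2]
tcp_rot: [3.14, -0.001, 2.972]
contact_force: [0.6, -0.4, -0.6]
grip_width: 82.7
```

```bash
python3 - <<'E'
from h import *
c=capture("top");cv2.imwrite("pics/t29.png",c["image"]);a=c["image"]
s=capture("side")["image"]
A=cv2.resize(a[195:340,115:315],(800,580),interpolation=cv2.INTER_CUBIC);cv2.imwrite("pics/t29c.png",A)
crop(s,200,240,410,450,2.8,"s29c.png");cv2.imwrite("pics/s29.png",s)
E
```

```text
(no output)
```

View pics/t29.png

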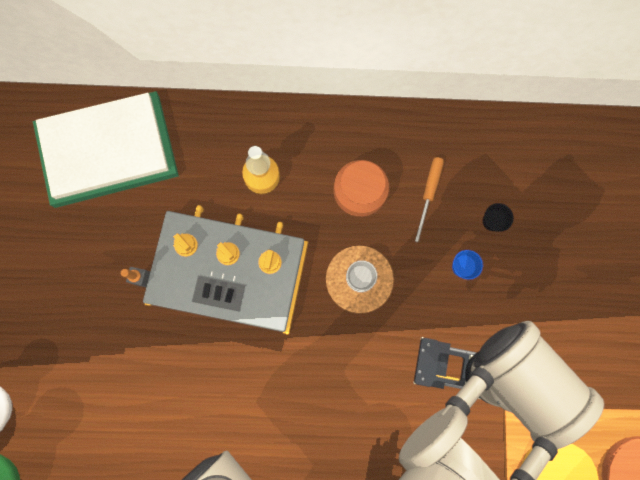

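View pics/t29c.png

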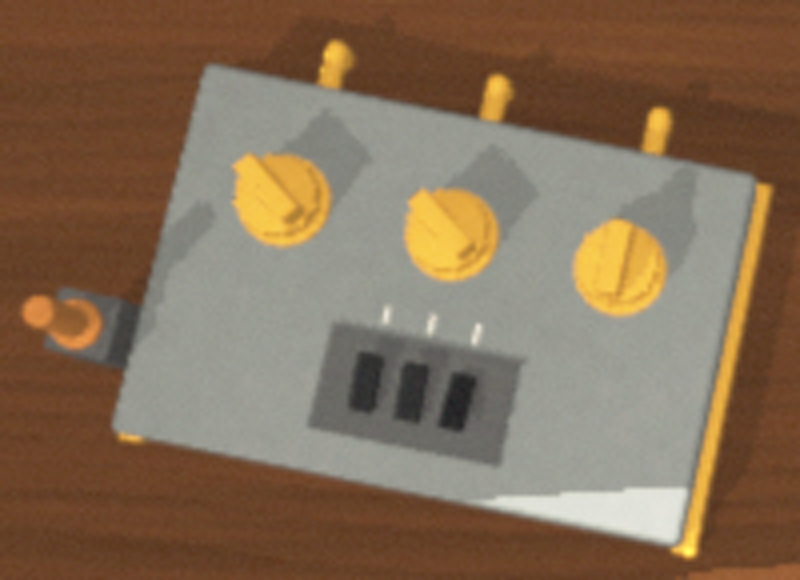

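View pics/s29c.png

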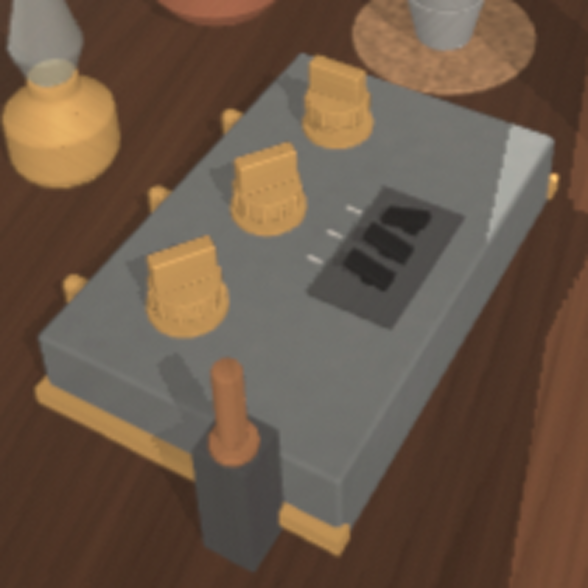

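```bash
python3 - <<'E'
from h import *
a=cv2.imread("pics/t29.png")
P=[cv2.resize(a[v-16:v+16,u-16:u+16],None,fx=12,fy=12,interpolation=cv2.INTER_CUBIC) for u,v in[(184,243),(227,252)]]
cv2.imwrite("pics/z30.png",np.hstack(P))
C=cams();ct=C["top"]; S=np.load("S.npy")
I=np.hstack(P).copy()
for i,((u,v),y) in enumerate(zip([(184,243),(227,252)],(90,0))):
    t=-0.17-2.2+.0
    c=stw(S,[35,y,103.5])[0]; d=np.array([np.cos(t),np.sin(t),0]);n=np.array([-d[1],d[0],0])
    q=np.array([c+19*d+6*n,c+19*d-6*n,c-19*d-6*n,c-19*d+6*n])
    px=((proj(ct,q)-[u-16-.5,v-16-.5])*12+[i*384,0]).astype(np.int32); cv2.polylines(I,[px],True,(255,0,0),1)
cv2.imwrite("pics/z30.png",I)
E
```

```text
(no output)
```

View pics/z30.png

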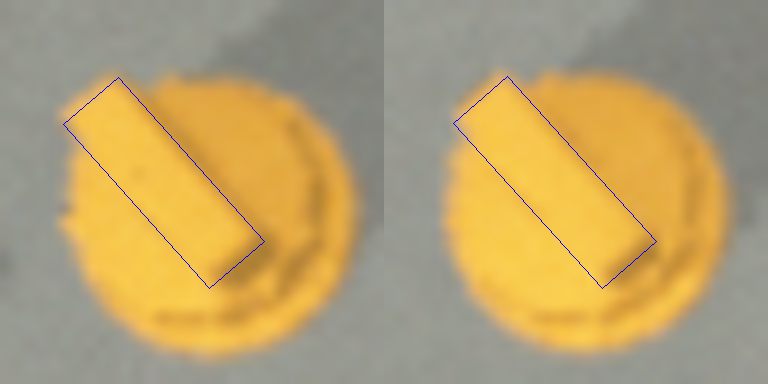

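```bash
python3 -c "
from plant import *
print(get_obs()['time']);print(close_job())"
```

```text
50.125
the job is handed in; nothing more can be done
None
```

The job is done and handed in at about 50 s, with the arm clear of everything. The hand-in gives no verdict.

- **Caps:** I screwed the left and middle caps home; each pushed back with about 0.6 N m at its hard stop. In the final picture both grip bars match the 2.2 rad (fully home) outline.
- **Crossed cap:** The right cap began to bind at about 0.5 rad. I stopped near 0.7 rad, where resistance had risen only about 0.1 N m, and turned it back to its loose stop. Its bar points the way it did at the start. Touching that stop on the way back briefly read about 0.44 N m, which is slightly over the 0.4 N m limit. That was against the stop in the loosening direction, so I don't expect thread damage.
- **Rockers:** I pressed the right rocker on with the stylus held in the gripper, to its end stop at about 22 N. The pictures show it flipped, with the left and middle ones still off.
- **Stylus:** It is back in its well, and its top is within a pixel of where it stood at the start.
- **Cups:** Only two steel cups were there; the blue and black look-alikes were left alone. The two are nested upright near the middle of the cork mat, and neither was knocked aside.
- **Left alone:** The pot, lamp and screwdriver look unmoved in the last picture.

The cameras read about 2–3 mm off from the arm in x, and I allowed for that in every grasp and placement.

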